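Count three bushings into the kit tray

TASK

Count exactly three of the four bronze bushings out of the sloping red rack into the blue kit tray, setting each down gently so that it stands upright on its flange on the tray floor. Then slide the loaded tray along the track until it is fully home against the green stop. Leave the fourth bronze bushing and the black one where they stand in the rack, and do not disturb the other things on the bench.

Things in the scene. Friction and masses are not known exactly. Their poses are not given: they have to be found in the camera images.
- rack: fixed red rack, 344 wide (y), 110 deep. Origin: centre of its foot on the bench; x level, from open front to high back. Its deck rises 30 deg along +x (normal -0.5, 0, 0.866). Five pockets along y, 66 apart, hold the bushings in any order, feet centred at x -19, z 74. Front lip 12 high. See guard_bar.
- guard_bar (a point): centre of a bar 18 x 12 running the rack's whole width above the bushings: 115 off the deck along its normal, 66 uphill (along the deck) of the bushings' axes. It bars a vertical tool but leaves room for one that comes in along the deck's normal.
- bronze1: one of four alike bronze (brass-yellow) flanged bushings, 48 tall: flange 40 dia, 6 thick at the foot, then a plain round body 28 dia to the top; 120 g. Origin: centre of the flange's underside; z along its axis, flange to top. In the rack it stands on the sloping deck, its axis leaning 30 degrees from vertical.
- bronze2: one of four alike bronze (brass-yellow) flanged bushings, 48 tall: flange 40 dia, 6 thick at the foot, then a plain round body 28 dia to the top; 120 g. Origin: centre of the flange's underside; z along its axis, flange to top. In the rack it stands on the sloping deck, its axis leaning 30 degrees from vertical.
- bronze3: one of four alike bronze (brass-yellow) flanged bushings, 48 tall: flange 40 dia, 6 thick at the foot, then a plain round body 28 dia to the top; 120 g. Origin: centre of the flange's underside; z along its axis, flange to top. In the rack it stands on the sloping deck, its axis leaning 30 degrees from vertical.
- bronze4: one of four alike bronze (brass-yellow) flanged bushings, 48 tall: flange 40 dia, 6 thick at the foot, then a plain round body 28 dia to the top; 120 g. Origin: centre of the flange's underside; z along its axis, flange to top. In the rack it stands on the sloping deck, its axis leaning 30 degrees from vertical.
- black_bushing: a bushing of the same shape and size but black, also in the rack; leave it there
- tray_floor (a point): centre of the upper face of the blue tray's floor. Tray: 110 (this frame's x) by 170 (y) outside, walls 4 thick and 16 high above the floor, open on top. Frame level; the tray slides along -y of this frame as it goes home.
- tray_handle (a point): grip point on the tray's upright round black handle, 18 dia: on its axis, 16 below its top, 40 above the tray floor. It stands 74 in front (-x of the tray) of the tray's centre. Moves with the tray.
- tray (a joint): tray position along the track in m: 0 at the grey stop, 0.110 fully home against the green stop. Slides with slight friction, stays where left.
- track: fixed aluminium track under the tray, 130 (x) by 300 (y), 12 high; green stop (30 high) at its -y end, grey stop at its +y end. Origin: centre of its underside.
- spray_red: red spray can, 54 dia, 190 tall, bystander; origin centre of underside
- spray_white: white spray can, 54 dia, 190 tall, bystander; origin centre of underside
- carton: cardboard carton 100 x 140 x 60 high, bystander; origin centre of underside
- spanner: steel spanner 180 long lying on the bench, bystander; origin at its middle, length along x
- disc_stack: stack of grinding discs, 100 dia, 24 high, bystander; origin centre of underside
- grease_jar: grease jar with yellow cap, 70 dia, 80 high, bystander; origin centre of underside
Mind the look-alikes: they are no part of the job. Leave any pink look-alike of the bronze3 alone.

How it is judged:
On the way, in this order (a step that is already met when the one before it is completed fails the run):
1. exactly three bronze bushings stand upright and released on the tray floor, the fourth still in its pocket (((x of bronze1 in the frame of tray_floor between -0.05 and 0.05 m and y of bronze1 in the frame of tray_floor between -0.08 and 0.08 m and z of bronze1 in the frame of tray_floor between -0.006 and 0.008 m and angle between bronze1's own z axis and vertical below 0.15 rad and contact force between the fingers and bronze1 below 0.2 N and linear speed of bronze1 below 0.05 m/s) or (distance of bronze1 from where it was at the start of the episode below 0.03 m and angle between bronze1's own z axis and vertical below 0.75 rad)) and ((x of bronze2 in the frame of tray_floor between -0.05 and 0.05 m and y of bronze2 in the frame of tray_floor between -0.08 and 0.08 m and z of bronze2 in the frame of tray_floor between -0.006 and 0.008 m and angle between bronze2's own z axis and vertical below 0.15 rad and contact force between the fingers and bronze2 below 0.2 N and linear speed of bronze2 below 0.05 m/s) or (distance of bronze2 from where it was at the start of the episode below 0.03 m and angle between bronze2's own z axis and vertical below 0.75 rad)) and ((x of bronze3 in the frame of tray_floor between -0.05 and 0.05 m and y of bronze3 in the frame of tray_floor between -0.08 and 0.08 m and z of bronze3 in the frame of tray_floor between -0.006 and 0.008 m and angle between bronze3's own z axis and vertical below 0.15 rad and contact force between the fingers and bronze3 below 0.2 N and linear speed of bronze3 below 0.05 m/s) or (distance of bronze3 from where it was at the start of the episode below 0.03 m and angle between bronze3's own z axis and vertical below 0.75 rad)) and ((x of bronze4 in the frame of tray_floor between -0.05 and 0.05 m and y of bronze4 in the frame of tray_floor between -0.08 and 0.08 m and z of bronze4 in the frame of tray_floor between -0.006 and 0.008 m and angle between bronze4's own z axis and vertical below 0.15 rad and contact force between the fingers and bronze4 below 0.2 N and linear speed of bronze4 below 0.05 m/s) or (distance of bronze4 from where it was at the start of the episode below 0.03 m and angle between bronze4's own z axis and vertical below 0.75 rad)) and ((distance of bronze1 from where it was at the start of the episode below 0.03 m and not (distance of bronze2 from where it was at the start of the episode below 0.03 m) and not (distance of bronze3 from where it was at the start of the episode below 0.03 m) and not (distance of bronze4 from where it was at the start of the episode below 0.03 m)) or (distance of bronze2 from where it was at the start of the episode below 0.03 m and not (distance of bronze1 from where it was at the start of the episode below 0.03 m) and not (distance of bronze3 from where it was at the start of the episode below 0.03 m) and not (distance of bronze4 from where it was at the start of the episode below 0.03 m)) or (distance of bronze3 from where it was at the start of the episode below 0.03 m and not (distance of bronze1 from where it was at the start of the episode below 0.03 m) and not (distance of bronze2 from where it was at the start of the episode below 0.03 m) and not (distance of bronze4 from where it was at the start of the episode below 0.03 m)) or (distance of bronze4 from where it was at the start of the episode below 0.03 m and not (distance of bronze1 from where it was at the start of the episode below 0.03 m) and not (distance of bronze2 from where it was at the start of the episode below 0.03 m) and not (distance of bronze3 from where it was at the start of the episode below 0.03 m)))), for 0.2 s.
2. the loaded tray is then slid fully home to the green stop (value of joint tray above 0.104 m), for 0.2 s.
At the end, for the whole second after the job is handed in: Exactly three bronze bushings stand upright (within 0.15 rad) on the tray floor, released and at rest; the fourth is within 30 mm of where it began in the rack and not toppled (within 0.75 rad of vertical); the tray is home (joint above 0.104 m) (all of step 1 and value of joint tray above 0.104 m); the robot touches nothing.
It fails at once if the black bushing or another bystander moved more than 30 mm, or the black bushing toppled (angle between black_bushing's own z axis and vertical above 0.75 rad or distance of any of black_bushing, spray_red, spray_white, carton, spanner, disc_stack, grease_jar from where it was at the start of the episode above 0.03 m).
It fails at once if a bushing dropped into the tray: faster than 0.6 m/s within 30 mm of its floor ((x of bronze1 in the frame of tray_floor between -0.06 and 0.06 m and y of bronze1 in the frame of tray_floor between -0.09 and 0.09 m and z of bronze1 in the frame of tray_floor below 0.03 m and linear speed of bronze1 above 0.6 m/s) or (x of bronze2 in the frame of tray_floor between -0.06 and 0.06 m and y of bronze2 in the frame of tray_floor between -0.09 and 0.09 m and z of bronze2 in the frame of tray_floor below 0.03 m and linear speed of bronze2 above 0.6 m/s) or (x of bronze3 in the frame of tray_floor between -0.06 and 0.06 m and y of bronze3 in the frame of tray_floor between -0.09 and 0.09 m and z of bronze3 in the frame of tray_floor below 0.03 m and linear speed of bronze3 above 0.6 m/s) or (x of bronze4 in the frame of tray_floor between -0.06 and 0.06 m and y of bronze4 in the frame of tray_floor between -0.09 and 0.09 m and z of bronze4 in the frame of tray_floor below 0.03 m and linear speed of bronze4 above 0.6 m/s)).
It also fails if it takes over 72 s, if anything falls off the work surface, if the arm or the gripper's body presses on something with over 40 N, if the wrist force passes 120 N, or if a joint passes its speed limit or range.

ROBOT

A 6-joint arm with a two-finger parallel gripper is mounted at the origin on the work surface. World frame = base frame: x ahead of the robot, y to its left, z up, the work surface at z = 0. Lengths are in m, angles in rad, forces in N, time in s.
With the tool pointing down it reaches from about 0.35 to 0.775 m from the base axis. Payload 7.3 kg.
Tool frame: the origin (TCP) lies midway between the tips of the shut fingers; the grasp point (between the pads) lies 19 mm behind it; y points along the fingers, z is the direction in which the jaws open and shut, and the axes are right-handed (so a half turn about y gives the same grasp; the last joint's range is limited). The gripper opens to 92 mm and grips with 3 to 60 N. Pads are 19 mm wide; open, the fingers measure 130 mm over their backs; the gripper's body (75 mm by 190 mm) begins 47 mm behind the grasp point.
Start: joints at [-1.428, 0.342, 1.524, -0, 1.275, -0.146], TCP at [0.15, -0.503, 0.227] pointing down, gripper open.
Joint ranges: [-2.53, 2.53], [-0.77, 2.02], [0.04, 2.7], [-1, 4.14], [0.28, 2.66], [-3.11, 3.11]. Speed limits (rad/s): [2.57, 2.57, 3.14, 3.14, 3.14, 3.14].

INTERFACE

Orientations are given as a unit quaternion [x, y, z, w].
In Python, from rig import arm gives the robot as it stands.
- The arm moves only by the tool apply_moves, never from a script. Its argument "motion" is a list of rows, each an object of numbers: "x", "y", "z": the shift along the tool's x, y, z in mm; "ax", "ay", "az": the turn, a rotation vector about the tool's x, y, z in rad; "claw": the opening, from 0 (shut) to 1 (fully open). A call has 1 to 8 rows; each row is the pose to reach, as a shift and turn from the pose measured when the call began, along the tool's axes at that moment; what a row does not reach only later rows make up. A row lasts 1/12 s, in which the tool goes at most 41.7 mm and 7.16 degrees, less where a joint would pass 70% of its speed; a pose out of reach is approached as far as the arm can. A call with a gripper value outside its range is refused whole. The fingers move at their own pace and stop on an object; "newtons" is the grip in N (left out, the last holds). Time passes only in rows, so rows that repeat a pose let the fingers close. It gives the time, the measured TCP pose, the force and the opening at its end, in the units of the state.
- arm.observe(): the state, without advancing time (a new reading comes with each control period).
- arm.capture(name): name is "side" or "top"; returns a dict with "img" (480x640x3 uint8, red, green, blue), "fovy" (degrees; the focal length in pixels is half the picture's height over the tangent of half this angle, whatever the lens; pixels are square), "cx", "cy" (the principal point, pixels), "world_from_camera" (4x4, takes a point from camera to world coordinates). Camera axes: x right, y down, z forward; pixel columns grow to the right and rows downward; lengths in m; the calibration is good to about 2 mm. A picture is of the moment at which its call begins. There is no depth.
- arm.sign_off(): hands the job in, once; it reports no verdict.
Trained networks look in a picture, given as the dict that the camera call returned (one of the last four; its "shot" number tells which), for a name from the list of things; names that differ only in an ending like _2 or _b are one class to them, and where a whole thing is asked for, a point or a joint stands for the part that bears it (a point fixed in the world has none). Each returns a list of dicts, best first, with "p" (0 to 1); they miss things now and then, are a little off and sometimes report something else, mostly with a low value. They report only what shows in the picture. A call takes as long as a camera call. They do not tell look-alikes from the thing itself.
- arm.spot_in(picture, query): "position" ([column, row] in pixels, amid what is visible of it).
The state is a dict: "t": time; "joints": joint angles; "joint_vel": joint speeds; "joint_efforts": joint torques, N m; "tcp_pos": TCP position; "orientation": TCP orientation; "ft_force": force on the tool from outside, world axes, zero at the start; "moment": the same for the moment, N m; "grip_width": opening from 0.0 (shut) to 1.0 (fully open).
Only numpy, scipy, OpenCV 4.12 (cv2) and the standard library are available. Lean on these libraries where they do the work, as an engineer would, in place of code of your own. Each camera call takes 0.05 s, during which the arm holds its last target. There are 200 camera calls.

## Working session

There is one attempt and no reset: what is moved stays moved. The work goes in short steps, Python scripts to look and compute and a tool call to move; the robot and the scene stay as the last step left them, time stands still between calls to the robot, and variables do not carry over. Pictures are saved under pics/ and viewed, about 8 in all and at most 12, crops included, and the job is handed in when it is done.

Besides the shell and the picture viewer there is one more tool, called as name([rows], argument=value, ...), one row to a line, values as JSON. apply_moves: Moves the arm, as the interface text tells. Its arguments: {"type":"object","properties":{"motion":{"type":"array","items":{"type":"object","properties":{"x":{"type":"number"},"y":{"type":"number"},"z":{"type":"number"},"ax":{"type":"number"},"ay":{"type":"number"},"az":{"type":"number"},"claw":{"type":"number"}}}},"newtons":{"type":"number"}},"required":["motion"]}

```bash
mkdir -p pics; ls
cat > h.py <<'E'
import numpy as np, cv2
from rig import arm
from scipy.spatial.transform import Rotation as R
def cam(p):
    f=240/np.tan(np.radians(p["fovy"])/2); return f,p["cx"],p["cy"],np.array(p["world_from_camera"])
def proj(p,X):
    f,cx,cy,T=cam(p); c=np.linalg.inv(T)@np.r_[X,1]; return np.array([cx+f*c[0]/c[2],cy+f*c[1]/c[2]])
def ray(p,uv):
    f,cx,cy,T=cam(p); d=T[:3,:3]@np.array([(uv[0]-cx)/f,(uv[1]-cy)/f,1]); return T[:3,3],d/np.linalg.norm(d)
def onz(p,uv,z):
    o,d=ray(p,uv); return o+d*(z-o[2])/d[2]
def tri(p,a,q,b):
    o1,d1=ray(p,a);o2,d2=ray(q,b)
    s=np.linalg.lstsq(np.c_[d1,-d2],o2-o1,rcond=None)[0]
    A=o1+s[0]*d1;B=o2+s[1]*d2; return (A+B)/2,np.linalg.norm(A-B)
def save(p,n): cv2.imwrite("pics/"+n,cv2.cvtColor(p["img"],cv2.COLOR_RGB2BGR))
E
python3 - <<'E'
from h import *
np.set_printoptions(precision=3,suppress=True)
s=arm.observe(); print(s["tcp_pos"],s["orientation"],R.from_quat(s["orientation"]).as_matrix())
P={n:arm.capture(n) for n in("side","top")}
for n,p in P.items():
    save(p,n+"0.png"); print(n,p["fovy"],p["cx"],p["cy"],np.array(p["world_from_camera"]))
    for q in("bronze1","black_bushing","rack","tray_floor","tray_handle","track"):
        print(q,[(np.round(d["position"]),round(d["p"],2)) for d in arm.spot_in(p,q)[:7]])
E
```

```text
pics
[ 0.15  -0.503  0.226] [-0.102  0.7   -0.699  0.102] [[-0.959 -0.     0.285]
 [-0.285  0.002 -0.959]
 [-0.    -1.    -0.001]]
side 44.6133225552245 321.1442936045072 242.042909929224 [[-0.87  -0.312  0.383  0.004]
 [-0.493  0.582 -0.647  0.978]
 [-0.021 -0.751 -0.66   1.136]
 [ 0.     0.     0.     1.   ]]
bronze1 [(array([310., 338.]), 0.73), (array([240., 406.]), 0.58), (array([326., 361.]), 0.53), (array([298., 321.]), 0.49), (array([279., 283.]), 0.48)]
black_bushing [(array([289., 299.]), 0.76)]
rack [(array([287., 325.]), 0.85), (array([306., 340.]), 0.43)]
tray_floor [(array([375., 230.]), 0.98), (array([195., 321.]), 0.38), (array([375., 228.]), 0.26)]
tray_handle [(array([370., 230.]), 0.6)]
track [(array([374., 227.]), 0.76), (array([323., 356.]), 0.38)]
top 56.97042494227277 319.71193351212605 239.50448963563025 [[ 0.023 -0.998  0.05   0.51 ]
 [-1.    -0.023  0.005  0.003]
 [-0.004 -0.05  -0.999  1.356]
 [ 0.     0.     0.     1.   ]]
bronze1 [(array([217., 289.]), 0.66), (array([250., 258.]), 0.66), (array([174., 250.]), 0.62), (array([315., 218.]), 0.58), (array([233., 274.]), 0.53), (array([274., 219.]), 0.51)]
black_bushing [(array([260., 235.]), 0.62), (array([271., 219.]), 0.34)]
rack [(array([239., 248.]), 0.8), (array([308., 291.]), 0.71)]
tray_floor [(array([400., 252.]), 0.63), (array([419., 193.]), 0.25)]
tray_handle [(array([399., 251.]), 0.88)]
track [(array([407., 257.]), 0.65)]
```

View pics/side0.png

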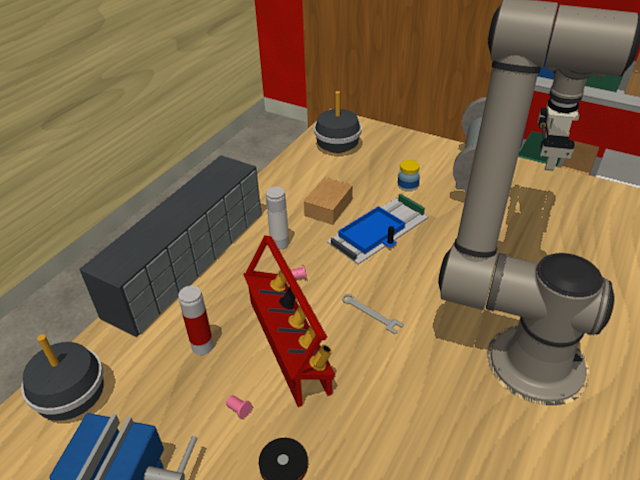

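View pics/top0.png

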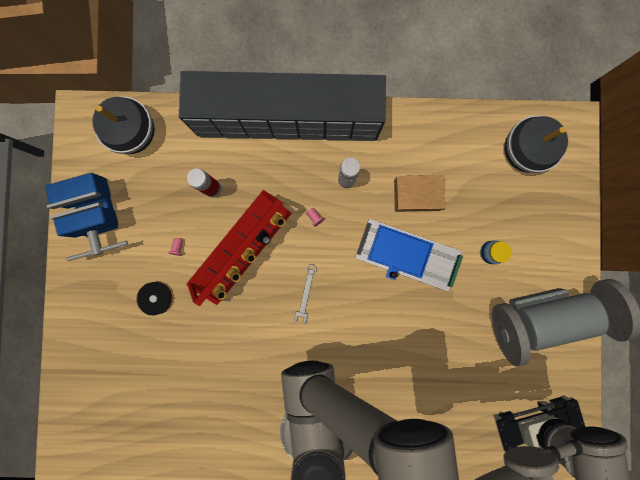

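The rack is at about (240,250) in the top view. Its bronze bushings are near (280,218), (249,257), (234,273) and (219,293), and the black one is near (263,236). Pink decoys lie off the rack at (316,216) and (176,246). The tray is at (400,252) with its handle at (393,273) and the green stop at (456,270). Next I fit the rack and tray poses by reprojection.

```bash
cat > fit.py <<'E'
from h import *
from scipy.optimize import least_squares
np.set_printoptions(precision=4,suppress=True)
S=arm.capture("side");T=arm.capture("top")
def bush(q,k,h):  # rack pose q=(x,y,yaw), pocket k in -2..2, point at h along axis
    r=np.array([-.019-.5*h,.066*k,.074+.866*h]); c,s=np.cos(q[2]),np.sin(q[2])
    return np.array([q[0]+c*r[0]-s*r[1],q[1]+s*r[0]+c*r[1],r[2]])
def dets(p,qs):
    return [d["position"] for n in qs for d in arm.spot_in(p,n)]
dT=np.array(dets(T,["bronze1","black_bushing"]));dS=np.array(dets(S,["bronze1","black_bushing"]))
def near(d,u): return d[np.argmin(np.linalg.norm(d-u,axis=1))]-u
def res(q):
    return np.concatenate([np.r_[near(dT,proj(T,bush(q,k,.026))),near(dS,proj(S,bush(q,k,.026)))] for k in range(-2,3)])
a=onz(T,(280,218),.095);b=onz(T,(219,293),.095);m=(a+b)/2
d=b-a; yaw=np.arctan2(d[1],d[0])-np.pi/2
best=min((least_squares(res,[m[0]+.03*np.cos(y),m[1]+.03*np.sin(y),y],loss="soft_l1",f_scale=2) for y in(yaw,)),key=lambda r:r.cost)
q=best.x;print("rack",q,np.degrees(q[2]),best.cost);print(res(q).reshape(5,4).round(1))
# tray by blue mask in top
hsv=cv2.cvtColor(T["img"],cv2.COLOR_RGB2HSV)
M=cv2.inRange(hsv,(100,150,60),(130,255,255));n,l,st,ce=cv2.connectedComponentsWithStats(M)
i=l[252,400];c=cv2.findContours((l==i).astype(np.uint8),0,2)[0][0]; rect=cv2.minAreaRect(c);print(rect,[onz(T,u,.028)for u in cv2.boxPoints(rect)])
for p,x in((T,"tray_handle"),(S,"tray_handle")):print(arm.spot_in(p,x)[:2])
hs=cv2.inRange(hsv,(60,60,20),(90,255,200));
m=cv2.moments(hs[225:300,440:475]);print("green",440+m["m10"]/m["m00"],225+m["m01"]/m["m00"])
def crop(p,x,y,w,h,pts):
    im=cv2.resize(p["img"][y:y+h,x:x+w],None,fx=4,fy=4,interpolation=cv2.INTER_CUBIC)
    for u in pts: cv2.circle(im,tuple(((np.array(u)-(x,y)+.5)*4).astype(int)),3,(0,255,255),-1)
    return im
f=lambda p:[proj(p,bush(q,k,h)) for k in range(-2,3) for h in(0,.048)]
A=crop(T,185,185,110,125,f(T));B=crop(S,240,232,95,125,f(S))
cv2.imwrite("pics/c1.png",np.hstack([A,B])[...,::-1][:,:800])
print(np.hstack([A,B]).shape)
E
python3 fit.py
```

```text
rack [0.5422 0.242  0.929 ] 53.226357307072284 22.244378396713877
[[-0.6 -1.6  3.8  1.2]
 [ 1.   0.1 -1.7 -1.4]
 [ 1.7  1.2 -1.2  3.2]
 [ 2.2  0.5 -1.6  0.8]
 [-2.  -0.7  2.  -0.5]]
((398.65924072265625, 255.83074951171875), (56.72588348388672, 47.0041389465332), 19.290042877197266) [array([ 0.492, -0.125,  0.028]), array([ 0.6262, -0.1694,  0.028 ]), array([ 0.5735, -0.3308,  0.028 ]), array([ 0.4398, -0.2858,  0.028 ])]
[{'position': [399.4, 253.0], 'p': 0.71}]
[{'position': [371.7, 229.5], 'p': 0.92}]
green 454.72535211267603 270.50704225352115
(500, 820, 3)
```

View pics/c1.png

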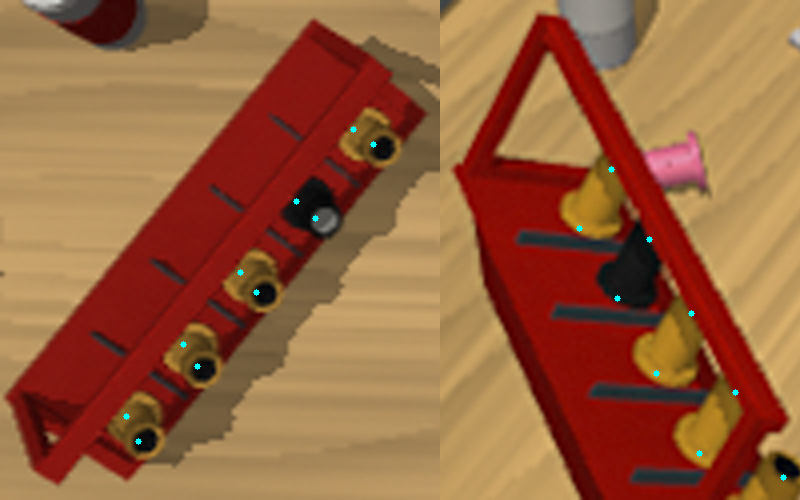

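The overlay sits about 2 px off the bushings, so I refine with hand-read bore and flange centres. I fit the tray by its silhouette.

```bash
cat > fit2.py <<'E'
from h import *
from scipy.optimize import least_squares,minimize
np.set_printoptions(precision=4,suppress=True)
S=arm.capture("side");T=arm.capture("top")
def bush(q,k,h):
    r=np.array([-.019-.5*h,.066*k,.074+.866*h]); c,s=np.cos(q[2]),np.sin(q[2])
    return np.array([q[0]+c*r[0]-s*r[1],q[1]+s*r[0]+c*r[1],r[2]])
tt=(np.array([(383,149),(327,221),(265,293),(204,367),(147,440)])/4+185-.5)
ss=np.array([(592,222),(624,288),(664,362),(707,440)])/4+(240-110-.5,232-.5)
def res(q): return np.concatenate([proj(T,bush(q,k,.048))-tt[k+2] for k in range(-2,3)]+[proj(S,bush(q,k,0.))-ss[k+2] for k in range(-2,2)])
r=least_squares(res,[.54,.24,.93]);q=r.x;print("rack",q,r.cost);print(r.fun.reshape(-1,2).round(1))
def mask(p,u):
    M=cv2.inRange(cv2.cvtColor(p["img"],cv2.COLOR_RGB2HSV),(100,150,40),(130,255,255));n,l=cv2.connectedComponents(M);return (l==l[u[1],u[0]]).astype(np.uint8)
ms=[(T,mask(T,(400,245))),(S,mask(S,(370,228)))]
def W(t,x,y,z): c,s=np.cos(t[2]),np.sin(t[2]);return np.array([t[0]+c*x-s*y,t[1]+s*x+c*y,z])
def hull(p,t):
    P=[proj(p,W(t,x,y,z)) for x in(-.055,.055) for y in(-.085,.085) for z in(.014,t[3]+.016)]
    return cv2.convexHull((np.array(P)*16).round().astype(np.int32))
def cost(t):
    c=0
    for p,m in ms:
        I=np.zeros_like(m);cv2.fillConvexPoly(I,hull(p,t),1,cv2.LINE_8,4)
        c+=1-(I&m).sum()/(I|m).sum()
    return c
t0=np.array([.5476,-.233,-.315,.017])
r=minimize(cost,t0,method="Nelder-Mead",options=dict(initial_simplex=np.vstack([t0]+[t0+d for d in np.diag([.006,.006,.05,.004])])))
t=r.x;print("tray",t,r.fun,cost(t0),"handle",W(t,-.074,0,t[3]+.04))
np.save("fit.npy",np.r_[q,t])
def crop(p,x,y,w,h,pts,k=4):
    im=cv2.resize(p["img"][y:y+h,x:x+w],None,fx=k,fy=k,interpolation=cv2.INTER_CUBIC)
    for u in pts: cv2.circle(im,tuple(((np.array(u)-(x,y)+.5)*k).astype(int)),2,(0,255,255),-1)
    return im
f=lambda p:[proj(p,bush(q,k,h)) for k in range(-2,3) for h in(0,.048)]
g=lambda p:[proj(p,W(t,x,y,t[3]+.016)) for x in(-.055,.055) for y in(-.085,.085)]+[proj(p,W(t,-.074,0,t[3]+.056)),proj(p,W(t,-.074,0,t[3]+.04)),proj(p,W(t,0,0,t[3]))]
A=crop(T,185,195,110,110,f(T),3);B=crop(S,240,252,110,110,f(S),3)
C=crop(T,355,205,110,90,g(T),3);D=crop(S,325,190,110,90,g(S),3)
cv2.imwrite("pics/c2.png",np.vstack([np.hstack([A,B]),np.hstack([C,D])])[...,::-1])
E
python3 fit2.py
```

```text
rack [0.5422 0.2342 0.9132] 2.5584214179088858
[[ 0.8 -0.3]
 [-0.1 -0.1]
 [ 0.5  0.1]
 [ 0.8 -0. ]
 [ 0.   0.2]
 [-0.5 -0.6]
 [ 0.4  0.5]
 [-0.   0.7]
 [-0.5  1.3]]
tray [ 0.5488 -0.2348 -0.3181  0.014 ] 0.16993399544749777 0.20024151205545282 handle [ 0.4785 -0.2116  0.054 ]
```

View pics/c2.png

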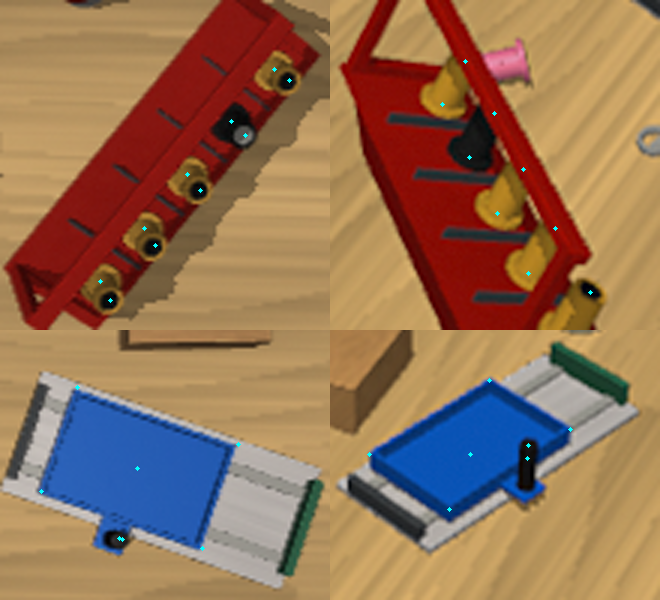

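Both fits now overlay within about 1 px. Next is a helper that prints the move deltas.

```bash
cat > go.py <<'E'
# usage: go.py  TARGET...   P,k,off | T,y,zgrasp_above_floor[,x] | A,x,y,z,(p|t)   -> shift(mm)/turn(rad) from current (first) pose
import sys
from h import *
np.set_printoptions(precision=3,suppress=True)
v=np.load("fit.npy");q,t=v[:3],v[3:]
def rot(y,z): y=np.array(y);z=np.array(z);return np.c_[np.cross(y,z),y,z]
c,s=np.cos(q[2]),np.sin(q[2]);n=np.array([-.5*c,-.5*s,.866]);Rp=rot(-n,[s,-c,0])
ct,st=np.cos(t[2]),np.sin(t[2]);Rt=rot([0,0,-1],[ct,st,0]);Rh=rot([0,0,-1],[st,-ct,0])
def target(a):
    a=a.split(",");m=a[0];f=[float(x) for x in a[1:] if x[-1].isdigit()]
    if m=="P":
        foot=np.array([q[0]-c*.019-s*.066*f[0],q[1]-s*.019+c*.066*f[0],.074]);return foot+n*(f[1]-.019),Rp
    if m=="T":
        x=f[2] if len(f)>2 else 0.;return np.array([t[0]+ct*x-st*f[0],t[1]+st*x+ct*f[0],t[3]+f[1]-.019]),Rt
    return np.array(f[:3]),{"p":Rp,"t":Rt,"h":Rh}[a[-1]]
o=arm.observe();p0=np.array(o["tcp_pos"]);R0=R.from_quat(o["orientation"]).as_matrix()
print("t",round(o["t"],2),"tcp",p0,"F",np.array(o["ft_force"]),"grip",round(o["grip_width"],3),"j",np.array(o["joints"]))
for a in sys.argv[1:]:
    p,Rr=target(a);print(a,"shift",((R0.T@(p-p0))*1000).round(1),"turn",R.from_matrix(R0.T@Rr).as_rotvec(),"tcp",p)
E
python3 go.py A,.40,-.25,.35,t A,.45,.0,.36,p P,2,.15 P,2,.03
```

```text
t 1.2 tcp [ 0.15  -0.503  0.227] F [-0.103  0.238  0.038] grip 1.002 j [-1.428  0.342  1.524  0.     1.275 -0.146]
A,.40,-.25,.35,t shift [-312.2 -123.3 -171.5] turn [-0.    -0.964  0.   ] tcp [ 0.4  -0.25  0.35]
A,.45,.0,.36,p shift [-431.3 -133.3 -396.9] turn [-0.164 -0.61   0.506] tcp [0.45 0.   0.36]
P,2,.15 shift [-440.7   39.2 -652.8] turn [-0.164 -0.61   0.506] tcp [0.386 0.248 0.187]
P,2,.03 shift [-489.4  143.1 -687.9] turn [-0.164 -0.61   0.506] tcp [0.423 0.295 0.084]
```

apply_moves([
  {"x": -310,"y": -123,"z": -170,"ay": -0.6,"claw": 0.52},
  {"x": -310,"y": -123,"z": -170,"ay": -0.6,"claw": 0.52},
  {"x": -310,"y": -123,"z": -170,"ay": -0.6,"claw": 0.52},
  {"x": -310,"y": -123,"z": -170,"ay": -0.6,"claw": 0.52},
  {"x": -310,"y": -123,"z": -170,"ay": -0.6,"claw": 0.52},
  {"x": -310,"y": -123,"z": -170,"ay": -0.6,"claw": 0.52},
  {"x": -310,"y": -123,"z": -170,"ay": -0.6,"claw": 0.52},
  {"x": -310,"y": -123,"z": -170,"ay": -0.6,"claw": 0.52},
], newtons=20)

```text
invalid input at $.motion[0]: expected keys x, y, z, ax, ay, az, claw
```

```bash
python3 go.py P,2,.30 P,2,.15
```

```text
t 1.2 tcp [ 0.15  -0.503  0.227] F [-0.103  0.238  0.038] grip 1.002 j [-1.428  0.342  1.524  0.     1.275 -0.146]
P,2,.30 shift [-379.8  -90.7 -608.9] turn [-0.164 -0.61   0.506] tcp [0.34  0.189 0.317]
P,2,.15 shift [-440.7   39.2 -652.8] turn [-0.164 -0.61   0.506] tcp [0.386 0.248 0.187]
```

All keys are needed in every row.

apply_moves([
  {"x": -310,"y": -123,"z": -170,"ax": 0,"ay": -0.6,"az": 0,"claw": 0.52},
  {"x": -310,"y": -123,"z": -170,"ax": 0,"ay": -0.6,"az": 0,"claw": 0.52},
  {"x": -310,"y": -123,"z": -170,"ax": 0,"ay": -0.6,"az": 0,"claw": 0.52},
  {"x": -310,"y": -123,"z": -170,"ax": 0,"ay": -0.6,"az": 0,"claw": 0.52},
  {"x": -310,"y": -123,"z": -170,"ax": 0,"ay": -0.6,"az": 0,"claw": 0.52},
  {"x": -310,"y": -123,"z": -170,"ax": 0,"ay": -0.6,"az": 0,"claw": 0.52},
  {"x": -310,"y": -123,"z": -170,"ax": 0,"ay": -0.6,"az": 0,"claw": 0.52},
  {"x": -310,"y": -123,"z": -170,"ax": 0,"ay": -0.6,"az": 0,"claw": 0.52},
], newtons=20)

```text
t: 1.87
tcp_pos: [0.372, -0.2779, 0.3372]
orientation: [0.304, -0.638, 0.639, -0.304]
ft_force: [1.2, -1.0, 0.7]
grip_width: 0.526
```

```bash
python3 go.py P,2,.30 P,2,.15
```

```text
t 1.87 tcp [ 0.372 -0.278  0.337] F [ 1.156 -0.992  0.668] grip 0.526 j [-0.807  0.161  1.464 -0.     1.515 -0.125]
P,2,.30 shift [-342.1   19.6 -318.8] turn [-0.007 -0.024  0.524] tcp [0.34  0.189 0.317]
P,2,.15 shift [-417.1  149.5 -320.7] turn [-0.007 -0.024  0.524] tcp [0.386 0.248 0.187]
```

apply_moves([
  {"x": -250,"y": 0,"z": -130,"ax": 0,"ay": -0.02,"az": 0.25,"claw": 0.52},
  {"x": -250,"y": 0,"z": -130,"ax": 0,"ay": -0.02,"az": 0.25,"claw": 0.52},
  {"x": -250,"y": 0,"z": -130,"ax": 0,"ay": -0.02,"az": 0.25,"claw": 0.52},
  {"x": -250,"y": 0,"z": -130,"ax": 0,"ay": -0.02,"az": 0.25,"claw": 0.52},
  {"x": -250,"y": 0,"z": -130,"ax": 0,"ay": -0.02,"az": 0.25,"claw": 0.52},
  {"x": -250,"y": 0,"z": -130,"ax": 0,"ay": -0.02,"az": 0.25,"claw": 0.52},
  {"x": -350,"y": 20,"z": -320,"ax": 0,"ay": -0.02,"az": 0.52,"claw": 0.52},
  {"x": -350,"y": 20,"z": -320,"ax": 0,"ay": -0.02,"az": 0.52,"claw": 0.52},
])

```text
t: 2.53
tcp_pos: [0.3959, 0.0477, 0.3309]
orientation: [-0.143, 0.69, -0.539, 0.463]
ft_force: [-0.6, 0.3, -1.1]
grip_width: 0.521
```

```bash
python3 go.py P,2,.20 P,2,.12
```

```text
t 2.53 tcp [0.396 0.048 0.331] F [-0.571  0.265 -1.109] grip 0.521 j [-0.488 -0.129  1.885  0.513  1.32   0.053]
P,2,.20 shift [ -63.7  148.5 -130.9] turn [-0.007  0.005  0.019] tcp [0.371 0.228 0.231]
P,2,.12 shift [ -65.2  228.5 -131.4] turn [-0.007  0.005  0.019] tcp [0.395 0.26  0.161]
```

apply_moves([
  {"x": -64,"y": 80,"z": -131,"ax": -0.01,"ay": 0,"az": 0.02,"claw": 0.52},
  {"x": -64,"y": 80,"z": -131,"ax": -0.01,"ay": 0,"az": 0.02,"claw": 0.52},
  {"x": -64,"y": 80,"z": -131,"ax": -0.01,"ay": 0,"az": 0.02,"claw": 0.52},
  {"x": -64,"y": 80,"z": -131,"ax": -0.01,"ay": 0,"az": 0.02,"claw": 0.52},
  {"x": -65,"y": 225,"z": -131,"ax": -0.01,"ay": 0,"az": 0.02,"claw": 0.52},
  {"x": -65,"y": 225,"z": -131,"ax": -0.01,"ay": 0,"az": 0.02,"claw": 0.52},
  {"x": -65,"y": 225,"z": -131,"ax": -0.01,"ay": 0,"az": 0.02,"claw": 0.52},
  {"x": -65,"y": 225,"z": -131,"ax": -0.01,"ay": 0,"az": 0.02,"claw": 0.52},
])

```text
t: 3.2
tcp_pos: [0.3932, 0.2592, 0.1612]
orientation: [-0.14, 0.694, -0.53, 0.466]
ft_force: [1.0, 0.1, 0.4]
grip_width: 0.519
```

```bash
python3 go.py P,2,.12 P,2,.03
python3 - <<'E'
from h import *
for n in("side","top"): 
    p=arm.capture(n);save(p,n+"3.png")
a=cv2.imread("pics/top3.png")[180:330,160:310];b=cv2.imread("pics/side3.png")[240:440,220:420]
cv2.imwrite("pics/c3.png",np.hstack([cv2.resize(a,(400,400)),cv2.resize(b,(400,400))]))
E
```

```text
t 3.2 tcp [0.393 0.259 0.161] F [0.968 0.137 0.438] grip 0.519 j [0.183 0.129 2.172 0.699 0.551 0.282]
P,2,.12 shift [-1.7  0.6  1.2] turn [0.006 0.005 0.002] tcp [0.395 0.26  0.161]
P,2,.03 shift [-1.8 90.6  1.7] turn [0.006 0.005 0.002] tcp [0.423 0.295 0.084]
```

View pics/c3.png

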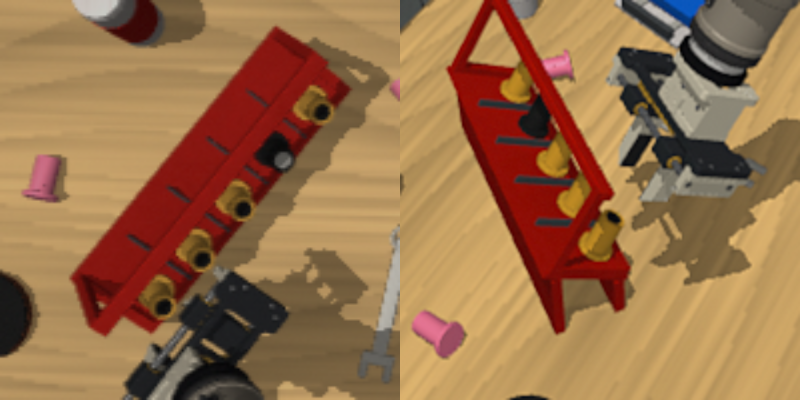

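The gripper is lined up on the normal of the nearest (k=2) pocket, and the fingers straddle it. I descend and grip.

apply_moves([
  {"x": -2,"y": 40,"z": 2,"ax": 0,"ay": 0,"az": 0,"claw": 0.52},
  {"x": -2,"y": 70,"z": 2,"ax": 0,"ay": 0,"az": 0,"claw": 0.52},
  {"x": -2,"y": 90,"z": 2,"ax": 0,"ay": 0,"az": 0,"claw": 0.52},
  {"x": -2,"y": 90,"z": 2,"ax": 0,"ay": 0,"az": 0,"claw": 0.52},
  {"x": -2,"y": 90,"z": 2,"ax": 0,"ay": 0,"az": 0,"claw": 0.2},
  {"x": -2,"y": 90,"z": 2,"ax": 0,"ay": 0,"az": 0,"claw": 0.2},
  {"x": -2,"y": 90,"z": 2,"ax": 0,"ay": 0,"az": 0,"claw": 0.2},
  {"x": -2,"y": 90,"z": 2,"ax": 0,"ay": 0,"az": 0,"claw": 0.2},
], newtons=20)

```text
t: 3.97
tcp_pos: [0.4226, 0.2947, 0.086]
orientation: [-0.14, 0.694, -0.53, 0.466]
ft_force: [-2.2, -1.9, 6.3]
grip_width: 0.3
```

```bash
python3 go.py P,2,.03 P,2,.16 P,2,.20
```

```text
t 3.97 tcp [0.423 0.295 0.086] F [-2.195 -1.91   6.326] grip 0.3 j [ 0.264  0.356  2.164  1.029  0.367 -0.015]
P,2,.03 shift [ 0.6  2.4 -0.3] turn [0.007 0.005 0.001] tcp [0.423 0.295 0.084]
P,2,.16 shift [   0.8 -127.6   -1.3] turn [0.007 0.005 0.001] tcp [0.383 0.244 0.196]
P,2,.20 shift [   0.8 -167.6   -1.6] turn [0.007 0.005 0.001] tcp [0.371 0.228 0.231]
```

apply_moves([
  {"x": 0,"y": -20,"z": 0,"ax": 0,"ay": 0,"az": 0,"claw": 0.2},
  {"x": 0,"y": -60,"z": -1,"ax": 0,"ay": 0,"az": 0,"claw": 0.2},
  {"x": 0,"y": -100,"z": -1,"ax": 0,"ay": 0,"az": 0,"claw": 0.2},
  {"x": 0,"y": -140,"z": -1,"ax": 0,"ay": 0,"az": 0,"claw": 0.2},
  {"x": 0,"y": -165,"z": -1,"ax": 0,"ay": 0,"az": 0,"claw": 0.2},
  {"x": 0,"y": -165,"z": -1,"ax": 0,"ay": 0,"az": 0,"claw": 0.2},
])

```text
t: 4.47
tcp_pos: [0.3733, 0.2282, 0.2342]
orientation: [-0.137, 0.692, -0.531, 0.469]
ft_force: [0.4, 0.0, 0.4]
grip_width: 0.302
```

```bash
python3 go.py A,.45,.05,.26,t T,.052,.16 T,.052,.07
```

```text
t 4.47 tcp [0.373 0.228 0.234] F [0.43  0.004 0.403] grip 0.302 j [ 0.089 -0.06   2.12   0.551  0.784  0.402]
A,.45,.05,.26,t shift [ 69.4 -69.7 169.2] turn [-0.092 -0.325 -0.523] tcp [0.45 0.05 0.26]
T,.052,.16 shift [224.2 -37.4 403. ] turn [-0.092 -0.325 -0.523] tcp [ 0.565 -0.185  0.155]
T,.052,.07 shift [269.6  40.3 402.6] turn [-0.092 -0.325 -0.523] tcp [ 0.565 -0.185  0.065]
```

apply_moves([
  {"x": 70,"y": -70,"z": 170,"ax": -0.09,"ay": -0.32,"az": -0.52,"claw": 0.2},
  {"x": 70,"y": -70,"z": 170,"ax": -0.09,"ay": -0.32,"az": -0.52,"claw": 0.2},
  {"x": 70,"y": -70,"z": 170,"ax": -0.09,"ay": -0.32,"az": -0.52,"claw": 0.2},
  {"x": 70,"y": -70,"z": 170,"ax": -0.09,"ay": -0.32,"az": -0.52,"claw": 0.2},
  {"x": 70,"y": -70,"z": 170,"ax": -0.09,"ay": -0.32,"az": -0.52,"claw": 0.2},
  {"x": 70,"y": -70,"z": 170,"ax": -0.09,"ay": -0.32,"az": -0.52,"claw": 0.2},
  {"x": 224,"y": -40,"z": 403,"ax": -0.09,"ay": -0.32,"az": -0.52,"claw": 0.2},
  {"x": 224,"y": -40,"z": 403,"ax": -0.09,"ay": -0.32,"az": -0.52,"claw": 0.2},
])

```text
t: 5.13
tcp_pos: [0.4845, -0.0201, 0.2292]
orientation: [-0.412, 0.573, -0.573, 0.416]
ft_force: [-0.1, 0.7, -1.3]
grip_width: 0.301
```

```bash
python3 go.py T,.052,.10 T,.052,.05
```

```text
t 5.13 tcp [ 0.485 -0.02   0.229] F [-0.095  0.684 -1.315] grip 0.301 j [-0.202  0.264  1.628  0.004  1.245  0.116]
T,.052,.10 shift [132.1 134.1 128. ] turn [-0.003 -0.002 -0.004] tcp [ 0.565 -0.185  0.095]
T,.052,.05 shift [132.4 184.1 127.9] turn [-0.003 -0.002 -0.004] tcp [ 0.565 -0.185  0.045]
```

Horizontal travel first, then down to 50 mm above set-down.

apply_moves([
  {"x": 132,"y": 60,"z": 128,"ax": 0,"ay": 0,"az": 0,"claw": 0.2},
  {"x": 132,"y": 60,"z": 128,"ax": 0,"ay": 0,"az": 0,"claw": 0.2},
  {"x": 132,"y": 60,"z": 128,"ax": 0,"ay": 0,"az": 0,"claw": 0.2},
  {"x": 132,"y": 60,"z": 128,"ax": 0,"ay": 0,"az": 0,"claw": 0.2},
  {"x": 132,"y": 60,"z": 128,"ax": 0,"ay": 0,"az": 0,"claw": 0.2},
  {"x": 132,"y": 100,"z": 128,"ax": 0,"ay": 0,"az": 0,"claw": 0.2},
  {"x": 132,"y": 150,"z": 128,"ax": 0,"ay": 0,"az": 0,"claw": 0.2},
  {"x": 132,"y": 165,"z": 128,"ax": 0,"ay": 0,"az": 0,"claw": 0.2},
])

```text
t: 5.8
tcp_pos: [0.5626, -0.184, 0.0591]
orientation: [-0.412, 0.576, -0.572, 0.415]
ft_force: [-2.3, 0.9, -1.1]
grip_width: 0.301
```

```bash
python3 go.py T,.052,.05 T,.052,.03
python3 - <<'E'
from h import *
for n in("side","top"): 
    p=arm.capture(n);save(p,n+"4.png")
a=cv2.imread("pics/top4.png")[180:330,330:480];b=cv2.imread("pics/side4.png")[160:310,300:450]
cv2.imwrite("pics/c4.png",np.hstack([cv2.resize(a,(400,400)),cv2.resize(b,(400,400))]))
E
```

```text
t 5.8 tcp [ 0.563 -0.184  0.059] F [-2.336  0.882 -1.075] grip 0.301 j [-0.449  0.637  1.534  0.007  0.974 -0.131]
T,.052,.05 shift [ 0.6 14.1  2.8] turn [ 0.003 -0.004 -0.006] tcp [ 0.565 -0.185  0.045]
T,.052,.03 shift [ 0.7 34.1  2.9] turn [ 0.003 -0.004 -0.006] tcp [ 0.565 -0.185  0.025]
```

View pics/c4.png

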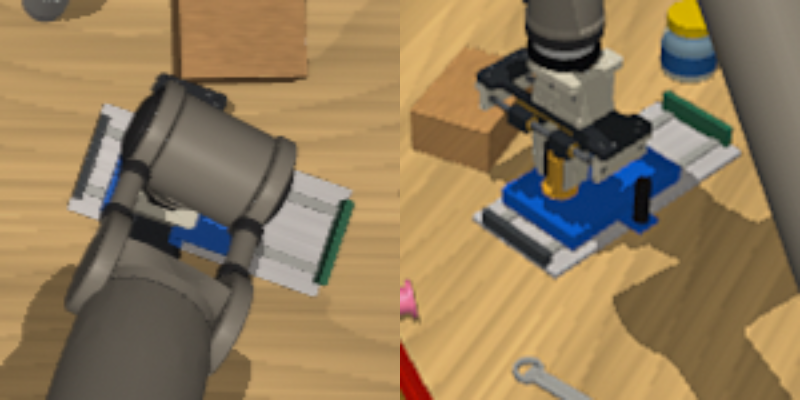

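The bushing hangs upright over the grey-stop end of the tray, clear of the walls. I lower it in small steps and watch the force.

apply_moves([
  {"x": 0,"y": 10,"z": 2,"ax": 0,"ay": 0,"az": 0,"claw": 0.2},
  {"x": 0,"y": 15,"z": 2,"ax": 0,"ay": 0,"az": 0,"claw": 0.2},
  {"x": 0,"y": 20,"z": 2,"ax": 0,"ay": 0,"az": 0,"claw": 0.2},
  {"x": 0,"y": 23,"z": 2,"ax": 0,"ay": 0,"az": 0,"claw": 0.2},
  {"x": 0,"y": 25,"z": 2,"ax": 0,"ay": 0,"az": 0,"claw": 0.2},
  {"x": 0,"y": 25,"z": 2,"ax": 0,"ay": 0,"az": 0,"claw": 0.2},
])

```text
t: 6.4
tcp_pos: [0.5636, -0.1836, 0.0342]
orientation: [-0.413, 0.577, -0.57, 0.414]
ft_force: [-0.7, 0.3, -0.6]
grip_width: 0.299
```

apply_moves([
  {"x": 0,"y": 2,"z": 0,"ax": 0,"ay": 0,"az": 0,"claw": 0.2},
  {"x": 0,"y": 4,"z": 0,"ax": 0,"ay": 0,"az": 0,"claw": 0.2},
  {"x": 0,"y": 4,"z": 0,"ax": 0,"ay": 0,"az": 0,"claw": 0.2},
])

```text
t: 6.65
tcp_pos: [0.5636, -0.1835, 0.0301]
orientation: [-0.413, 0.577, -0.57, 0.414]
ft_force: [0.2, -0.3, -0.0]
grip_width: 0.304
```

apply_moves([
  {"x": 0,"y": 2,"z": 0,"ax": 0,"ay": 0,"az": 0,"claw": 0.2},
  {"x": 0,"y": 3,"z": 0,"ax": 0,"ay": 0,"az": 0,"claw": 0.2},
  {"x": 0,"y": 3,"z": 0,"ax": 0,"ay": 0,"az": 0,"claw": 0.2},
])

```text
t: 6.9
tcp_pos: [0.5636, -0.1835, 0.0298]
orientation: [-0.413, 0.576, -0.571, 0.414]
ft_force: [-7.2, 3.6, 18.7]
grip_width: 0.304
```

apply_moves([
  {"x": 0,"y": 1,"z": 0,"ax": 0,"ay": 0,"az": 0,"claw": 0.2},
  {"x": 0,"y": 2,"z": 0,"ax": 0,"ay": 0,"az": 0,"claw": 0.2},
  {"x": 0,"y": 2,"z": 0,"ax": 0,"ay": 0,"az": 0,"claw": 0.2},
])

```text
t: 7.15
tcp_pos: [0.5642, -0.1837, 0.0298]
orientation: [-0.413, 0.576, -0.571, 0.415]
ft_force: [-4.7, 2.5, 15.4]
grip_width: 0.304
```

Contact at TCP z = 0.030. I release and retreat.

apply_moves([
  {"x": 0,"y": -1,"z": 0,"ax": 0,"ay": 0,"az": 0,"claw": 0.5},
  {"x": 0,"y": -1,"z": 0,"ax": 0,"ay": 0,"az": 0,"claw": 0.5},
  {"x": 0,"y": -1,"z": 0,"ax": 0,"ay": 0,"az": 0,"claw": 0.5},
  {"x": 0,"y": -15,"z": 0,"ax": 0,"ay": 0,"az": 0,"claw": 0.5},
  {"x": 0,"y": -50,"z": 0,"ax": 0,"ay": 0,"az": 0,"claw": 0.5},
  {"x": 0,"y": -90,"z": 0,"ax": 0,"ay": 0,"az": 0,"claw": 0.5},
  {"x": 0,"y": -130,"z": 0,"ax": 0,"ay": 0,"az": 0,"claw": 0.5},
  {"x": 0,"y": -170,"z": 0,"ax": 0,"ay": 0,"az": 0,"claw": 0.5},
])

```text
t: 7.82
tcp_pos: [0.564, -0.1847, 0.2009]
orientation: [-0.413, 0.576, -0.571, 0.414]
ft_force: [1.5, 0.0, -0.0]
grip_width: 0.498
```

```bash
python3 go.py A,.46,-.02,.26,p P,1,.20 P,1,.12
python3 - <<'E'
from h import *
p=arm.capture("side");save(p,"s5.png");cv2.imwrite("pics/c5.png",cv2.resize(cv2.imread("pics/s5.png")[170:290,310:450],None,fx=3,fy=3))
E
```

```text
t 7.82 tcp [ 0.564 -0.185  0.201] F [ 1.5    0.05  -0.025] grip 0.498 j [-0.448  0.491  1.362  0.005  1.294 -0.129]
A,.46,-.02,.26,p shift [-123.8  -57.6 -150.9] turn [0.094 0.328 0.514] tcp [ 0.46 -0.02  0.26]
P,1,.20 shift [-309.3  -26.8 -251.3] turn [0.094 0.328 0.514] tcp [0.423 0.188 0.231]
P,1,.12 shift [-346.6   42.7 -237.8] turn [0.094 0.328 0.514] tcp [0.447 0.22  0.161]
```

View pics/c5.png

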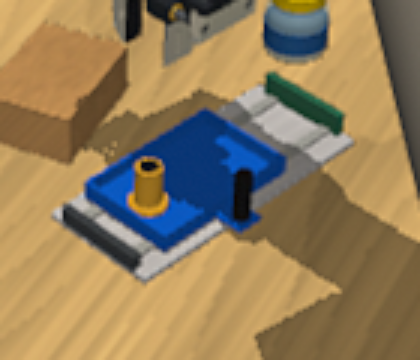

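The first bushing stands upright at the grey-stop end. Now k=1.

apply_moves([
  {"x": -124,"y": -58,"z": -151,"ax": 0.09,"ay": 0.33,"az": 0.51,"claw": 0.52},
  {"x": -124,"y": -58,"z": -151,"ax": 0.09,"ay": 0.33,"az": 0.51,"claw": 0.52},
  {"x": -124,"y": -58,"z": -151,"ax": 0.09,"ay": 0.33,"az": 0.51,"claw": 0.52},
  {"x": -124,"y": -58,"z": -151,"ax": 0.09,"ay": 0.33,"az": 0.51,"claw": 0.52},
  {"x": -124,"y": -58,"z": -151,"ax": 0.09,"ay": 0.33,"az": 0.51,"claw": 0.52},
  {"x": -309,"y": -30,"z": -251,"ax": 0.09,"ay": 0.33,"az": 0.51,"claw": 0.52},
  {"x": -309,"y": -30,"z": -251,"ax": 0.09,"ay": 0.33,"az": 0.51,"claw": 0.52},
  {"x": -309,"y": -30,"z": -251,"ax": 0.09,"ay": 0.33,"az": 0.51,"claw": 0.52},
])

```text
t: 8.53
tcp_pos: [0.4406, 0.1011, 0.2503]
orientation: [-0.135, 0.69, -0.537, 0.466]
ft_force: [1.2, 0.9, -0.1]
grip_width: 0.522
```

```bash
python3 go.py P,1,.20 P,1,.12
```

```text
t 8.53 tcp [0.441 0.101 0.25 ] F [ 1.167  0.907 -0.109] grip 0.522 j [-0.291  0.017  1.992  0.581  1.     0.082]
P,1,.20 shift [-40.5  45.  -67.5] turn [-0.012  0.001  0.001] tcp [0.423 0.188 0.231]
P,1,.12 shift [-40.5 125.  -68.4] turn [-0.012  0.001  0.001] tcp [0.447 0.22  0.161]
```

apply_moves([
  {"x": -40,"y": 45,"z": -68,"ax": -0.01,"ay": 0,"az": 0,"claw": 0.52},
  {"x": -40,"y": 45,"z": -68,"ax": -0.01,"ay": 0,"az": 0,"claw": 0.52},
  {"x": -40,"y": 45,"z": -68,"ax": -0.01,"ay": 0,"az": 0,"claw": 0.52},
  {"x": -40,"y": 45,"z": -68,"ax": -0.01,"ay": 0,"az": 0,"claw": 0.52},
  {"x": -40,"y": 85,"z": -68,"ax": -0.01,"ay": 0,"az": 0,"claw": 0.52},
  {"x": -40,"y": 120,"z": -68,"ax": -0.01,"ay": 0,"az": 0,"claw": 0.52},
  {"x": -40,"y": 135,"z": -68,"ax": -0.01,"ay": 0,"az": 0,"claw": 0.52},
  {"x": -40,"y": 135,"z": -68,"ax": -0.01,"ay": 0,"az": 0,"claw": 0.52},
])

```text
t: 9.2
tcp_pos: [0.4506, 0.2221, 0.1495]
orientation: [-0.138, 0.694, -0.533, 0.464]
ft_force: [-1.3, -0.2, 0.2]
grip_width: 0.519
```

```bash
python3 go.py P,1,.03
```

```text
t 9.2 tcp [0.451 0.222 0.15 ] F [-1.283 -0.153  0.199] grip 0.519 j [0.058 0.221 2.092 0.729 0.597 0.152]
P,1,.03 shift [-2.9 77.7 -0.8] turn [ 0.    -0.002  0.005] tcp [0.475 0.255 0.084]
```

apply_moves([
  {"x": -3,"y": 30,"z": -1,"ax": 0,"ay": 0,"az": 0,"claw": 0.52},
  {"x": -3,"y": 60,"z": -1,"ax": 0,"ay": 0,"az": 0,"claw": 0.52},
  {"x": -3,"y": 76,"z": -1,"ax": 0,"ay": 0,"az": 0,"claw": 0.52},
  {"x": -3,"y": 76,"z": -1,"ax": 0,"ay": 0,"az": 0,"claw": 0.52},
  {"x": -3,"y": 76,"z": -1,"ax": 0,"ay": 0,"az": 0,"claw": 0.2},
  {"x": -3,"y": 76,"z": -1,"ax": 0,"ay": 0,"az": 0,"claw": 0.2},
  {"x": -3,"y": 76,"z": -1,"ax": 0,"ay": 0,"az": 0,"claw": 0.2},
  {"x": -3,"y": 76,"z": -1,"ax": 0,"ay": 0,"az": 0,"claw": 0.2},
])

```text
t: 9.87
tcp_pos: [0.4751, 0.2542, 0.0866]
orientation: [-0.137, 0.694, -0.534, 0.464]
ft_force: [-0.2, -0.9, 3.8]
grip_width: 0.303
```

apply_moves([
  {"x": 0,"y": -20,"z": 0,"ax": 0,"ay": 0,"az": 0,"claw": 0.2},
  {"x": 0,"y": -60,"z": 0,"ax": 0,"ay": 0,"az": 0,"claw": 0.2},
  {"x": 0,"y": -100,"z": 0,"ax": 0,"ay": 0,"az": 0,"claw": 0.2},
  {"x": 0,"y": -140,"z": 0,"ax": 0,"ay": 0,"az": 0,"claw": 0.2},
  {"x": 0,"y": -165,"z": 0,"ax": 0,"ay": 0,"az": 0,"claw": 0.2},
  {"x": 0,"y": -165,"z": 0,"ax": 0,"ay": 0,"az": 0,"claw": 0.2},
])

```text
t: 10.37
tcp_pos: [0.4256, 0.1878, 0.2349]
orientation: [-0.134, 0.691, -0.535, 0.467]
ft_force: [1.2, -0.7, -0.6]
grip_width: 0.301
```

```bash
python3 go.py A,.47,.03,.26,t T,0,.16
```

```text
t 10.37 tcp [0.426 0.188 0.235] F [ 1.245 -0.654 -0.563] grip 0.301 j [-0.041  0.019  2.04   0.575  0.838  0.28 ]
A,.47,.03,.26,t shift [ 72.2 -69.6 132.2] turn [-0.099 -0.333 -0.519] tcp [0.47 0.03 0.26]
T,0,.16 shift [264.7 -57.7 356. ] turn [-0.099 -0.333 -0.519] tcp [ 0.549 -0.235  0.155]
```

apply_moves([
  {"x": 72,"y": -70,"z": 132,"ax": -0.1,"ay": -0.33,"az": -0.52,"claw": 0.2},
  {"x": 72,"y": -70,"z": 132,"ax": -0.1,"ay": -0.33,"az": -0.52,"claw": 0.2},
  {"x": 72,"y": -70,"z": 132,"ax": -0.1,"ay": -0.33,"az": -0.52,"claw": 0.2},
  {"x": 72,"y": -70,"z": 132,"ax": -0.1,"ay": -0.33,"az": -0.52,"claw": 0.2},
  {"x": 72,"y": -70,"z": 132,"ax": -0.1,"ay": -0.33,"az": -0.52,"claw": 0.2},
  {"x": 265,"y": -60,"z": 356,"ax": -0.1,"ay": -0.33,"az": -0.52,"claw": 0.2},
  {"x": 265,"y": -60,"z": 356,"ax": -0.1,"ay": -0.33,"az": -0.52,"claw": 0.2},
  {"x": 265,"y": -60,"z": 356,"ax": -0.1,"ay": -0.33,"az": -0.52,"claw": 0.2},
])

```text
t: 11.03
tcp_pos: [0.5035, -0.0817, 0.2155]
orientation: [-0.416, 0.573, -0.572, 0.415]
ft_force: [0.6, -1.0, -1.1]
grip_width: 0.299
```

```bash
python3 go.py T,0,.15
```

```text
t 11.03 tcp [ 0.503 -0.082  0.216] F [ 0.58  -0.993 -1.121] grip 0.299 j [-0.311  0.325  1.581 -0.     1.237  0.004]
T,0,.15 shift [131.4  70.4  90.7] turn [0.002 0.003 0.   ] tcp [ 0.549 -0.235  0.145]
```

apply_moves([
  {"x": 131,"y": 50,"z": 91,"ax": 0,"ay": 0,"az": 0,"claw": 0.2},
  {"x": 131,"y": 50,"z": 91,"ax": 0,"ay": 0,"az": 0,"claw": 0.2},
  {"x": 131,"y": 50,"z": 91,"ax": 0,"ay": 0,"az": 0,"claw": 0.2},
  {"x": 131,"y": 50,"z": 91,"ax": 0,"ay": 0,"az": 0,"claw": 0.2},
  {"x": 131,"y": 60,"z": 91,"ax": 0,"ay": 0,"az": 0,"claw": 0.2},
  {"x": 131,"y": 90,"z": 91,"ax": 0,"ay": 0,"az": 0,"claw": 0.2},
  {"x": 131,"y": 120,"z": 91,"ax": 0,"ay": 0,"az": 0,"claw": 0.2},
  {"x": 131,"y": 120,"z": 91,"ax": 0,"ay": 0,"az": 0,"claw": 0.2},
])

```text
t: 11.7
tcp_pos: [0.5453, -0.2324, 0.0888]
orientation: [-0.417, 0.577, -0.568, 0.413]
ft_force: [-1.5, 1.1, -1.5]
grip_width: 0.298
```

```bash
python3 go.py T,0,.035
```

```text
t 11.7 tcp [ 0.545 -0.232  0.089] F [-1.541  1.05  -1.52 ] grip 0.298 j [-0.532  0.606  1.495 -0.001  1.054 -0.216]
T,0,.035 shift [ 1.3 58.8  4.8] turn [ 0.014  0.002 -0.002] tcp [ 0.549 -0.235  0.03 ]
```

apply_moves([
  {"x": 1,"y": 15,"z": 5,"ax": 0.01,"ay": 0,"az": 0,"claw": 0.2},
  {"x": 1,"y": 35,"z": 5,"ax": 0.01,"ay": 0,"az": 0,"claw": 0.2},
  {"x": 1,"y": 45,"z": 5,"ax": 0.01,"ay": 0,"az": 0,"claw": 0.2},
  {"x": 1,"y": 50,"z": 5,"ax": 0.01,"ay": 0,"az": 0,"claw": 0.2},
  {"x": 1,"y": 54,"z": 5,"ax": 0.01,"ay": 0,"az": 0,"claw": 0.2},
  {"x": 1,"y": 57,"z": 5,"ax": 0.01,"ay": 0,"az": 0,"claw": 0.2},
  {"x": 1,"y": 57,"z": 5,"ax": 0.01,"ay": 0,"az": 0,"claw": 0.2},
])

```text
t: 12.28
tcp_pos: [0.5494, -0.2346, 0.0322]
orientation: [-0.415, 0.574, -0.571, 0.415]
ft_force: [-0.7, -0.2, -0.8]
grip_width: 0.301
```

apply_moves([
  {"x": 0,"y": 1,"z": 0,"ax": 0,"ay": 0,"az": 0,"claw": 0.2},
  {"x": 0,"y": 2,"z": 0,"ax": 0,"ay": 0,"az": 0,"claw": 0.2},
  {"x": 0,"y": 2,"z": 0,"ax": 0,"ay": 0,"az": 0,"claw": 0.2},
])

```text
t: 12.53
tcp_pos: [0.5498, -0.2348, 0.0308]
orientation: [-0.415, 0.573, -0.572, 0.415]
ft_force: [0.2, -0.5, -0.6]
grip_width: 0.301
```

apply_moves([
  {"x": 0,"y": 1,"z": 0,"ax": 0,"ay": 0,"az": 0,"claw": 0.2},
  {"x": 0,"y": 2,"z": 0,"ax": 0,"ay": 0,"az": 0,"claw": 0.2},
  {"x": 0,"y": 2,"z": 0,"ax": 0,"ay": 0,"az": 0,"claw": 0.2},
])

```text
t: 12.78
tcp_pos: [0.5499, -0.2349, 0.0306]
orientation: [-0.415, 0.573, -0.572, 0.416]
ft_force: [-3.9, 2.6, 11.5]
grip_width: 0.3
```

Contact again at 0.0306. Release and retreat.

apply_moves([
  {"x": 0,"y": 0,"z": 0,"ax": 0,"ay": 0,"az": 0,"claw": 0.5},
  {"x": 0,"y": 0,"z": 0,"ax": 0,"ay": 0,"az": 0,"claw": 0.5},
  {"x": 0,"y": 0,"z": 0,"ax": 0,"ay": 0,"az": 0,"claw": 0.5},
  {"x": 0,"y": -15,"z": 0,"ax": 0,"ay": 0,"az": 0,"claw": 0.5},
  {"x": 0,"y": -50,"z": 0,"ax": 0,"ay": 0,"az": 0,"claw": 0.5},
  {"x": 0,"y": -90,"z": 0,"ax": 0,"ay": 0,"az": 0,"claw": 0.5},
  {"x": 0,"y": -130,"z": 0,"ax": 0,"ay": 0,"az": 0,"claw": 0.5},
  {"x": 0,"y": -170,"z": 0,"ax": 0,"ay": 0,"az": 0,"claw": 0.5},
])

```text
t: 13.45
tcp_pos: [0.5496, -0.235, 0.2021]
orientation: [-0.415, 0.573, -0.572, 0.415]
ft_force: [0.6, -0.7, 0.2]
grip_width: 0.502
```

```bash
python3 go.py A,.48,-.04,.26,p P,0,.20
```

```text
t 13.45 tcp [ 0.55  -0.235  0.202] F [ 0.644 -0.718  0.213] grip 0.502 j [-0.533  0.496  1.351  0.001  1.297 -0.218]
A,.48,-.04,.26,p shift [-163.9  -57.4 -126.8] turn [0.091 0.334 0.517] tcp [ 0.48 -0.04  0.26]
P,0,.20 shift [-340.6  -27.8 -189.4] turn [0.091 0.334 0.517] tcp [0.475 0.148 0.231]
```

apply_moves([
  {"x": -164,"y": -58,"z": -127,"ax": 0.09,"ay": 0.33,"az": 0.52,"claw": 0.52},
  {"x": -164,"y": -58,"z": -127,"ax": 0.09,"ay": 0.33,"az": 0.52,"claw": 0.52},
  {"x": -164,"y": -58,"z": -127,"ax": 0.09,"ay": 0.33,"az": 0.52,"claw": 0.52},
  {"x": -164,"y": -58,"z": -127,"ax": 0.09,"ay": 0.33,"az": 0.52,"claw": 0.52},
  {"x": -164,"y": -58,"z": -127,"ax": 0.09,"ay": 0.33,"az": 0.52,"claw": 0.52},
  {"x": -340,"y": -30,"z": -190,"ax": 0.09,"ay": 0.33,"az": 0.52,"claw": 0.52},
  {"x": -340,"y": -30,"z": -190,"ax": 0.09,"ay": 0.33,"az": 0.52,"claw": 0.52},
  {"x": -340,"y": -30,"z": -190,"ax": 0.09,"ay": 0.33,"az": 0.52,"claw": 0.52},
])

```text
t: 14.12
tcp_pos: [0.4769, 0.0776, 0.2423]
orientation: [-0.136, 0.694, -0.531, 0.466]
ft_force: [1.1, -0.7, -0.6]
grip_width: 0.52
```

```bash
python3 go.py P,0,.20 P,0,.11
```

```text
t 14.12 tcp [0.477 0.078 0.242] F [ 1.122 -0.739 -0.595] grip 0.52 j [-0.33   0.108  1.919  0.594  1.017  0.033]
P,0,.20 shift [-41.2  37.3 -44. ] turn [ 0.     0.001 -0.003] tcp [0.475 0.148 0.231]
P,0,.11 shift [-40.9 127.3 -44. ] turn [ 0.     0.001 -0.003] tcp [0.503 0.183 0.153]
```

apply_moves([
  {"x": -41,"y": 37,"z": -44,"ax": 0,"ay": 0,"az": 0,"claw": 0.52},
  {"x": -41,"y": 37,"z": -44,"ax": 0,"ay": 0,"az": 0,"claw": 0.52},
  {"x": -41,"y": 37,"z": -44,"ax": 0,"ay": 0,"az": 0,"claw": 0.52},
  {"x": -41,"y": 75,"z": -44,"ax": 0,"ay": 0,"az": 0,"claw": 0.52},
  {"x": -41,"y": 115,"z": -44,"ax": 0,"ay": 0,"az": 0,"claw": 0.52},
  {"x": -41,"y": 130,"z": -44,"ax": 0,"ay": 0,"az": 0,"claw": 0.52},
  {"x": -41,"y": 130,"z": -44,"ax": 0,"ay": 0,"az": 0,"claw": 0.52},
])

```text
t: 14.7
tcp_pos: [0.5025, 0.1849, 0.1472]
orientation: [-0.138, 0.695, -0.531, 0.465]
ft_force: [-0.6, 0.1, 0.9]
grip_width: 0.52
```

```bash
python3 go.py P,0,.032
```

```text
t 14.7 tcp [0.502 0.185 0.147] F [-0.618  0.111  0.917] grip 0.52 j [-0.045  0.296  1.991  0.722  0.672  0.077]
P,0,.032 shift [-1.8 72.5  1.7] turn [ 0.005 -0.001  0.   ] tcp [0.527 0.214 0.085]
```

apply_moves([
  {"x": -2,"y": 30,"z": 2,"ax": 0,"ay": 0,"az": 0,"claw": 0.52},
  {"x": -2,"y": 55,"z": 2,"ax": 0,"ay": 0,"az": 0,"claw": 0.52},
  {"x": -2,"y": 72,"z": 2,"ax": 0,"ay": 0,"az": 0,"claw": 0.52},
  {"x": -2,"y": 72,"z": 2,"ax": 0,"ay": 0,"az": 0,"claw": 0.52},
  {"x": -2,"y": 72,"z": 2,"ax": 0,"ay": 0,"az": 0,"claw": 0.2},
  {"x": -2,"y": 72,"z": 2,"ax": 0,"ay": 0,"az": 0,"claw": 0.2},
  {"x": -2,"y": 72,"z": 2,"ax": 0,"ay": 0,"az": 0,"claw": 0.2},
  {"x": -2,"y": 72,"z": 2,"ax": 0,"ay": 0,"az": 0,"claw": 0.2},
])

```text
t: 15.37
tcp_pos: [0.5273, 0.2133, 0.0873]
orientation: [-0.137, 0.695, -0.531, 0.465]
ft_force: [-2.2, -1.6, 5.4]
grip_width: 0.299
```

apply_moves([
  {"x": 0,"y": -20,"z": 0,"ax": 0,"ay": 0,"az": 0,"claw": 0.2},
  {"x": 0,"y": -60,"z": 0,"ax": 0,"ay": 0,"az": 0,"claw": 0.2},
  {"x": 0,"y": -100,"z": 0,"ax": 0,"ay": 0,"az": 0,"claw": 0.2},
  {"x": 0,"y": -140,"z": 0,"ax": 0,"ay": 0,"az": 0,"claw": 0.2},
  {"x": 0,"y": -165,"z": 0,"ax": 0,"ay": 0,"az": 0,"claw": 0.2},
  {"x": 0,"y": -165,"z": 0,"ax": 0,"ay": 0,"az": 0,"claw": 0.2},
])

```text
t: 15.87
tcp_pos: [0.4783, 0.1457, 0.2356]
orientation: [-0.134, 0.692, -0.533, 0.468]
ft_force: [-0.1, 0.6, -0.3]
grip_width: 0.296
```

```bash
python3 go.py A,.48,.0,.26,t T,-.052,.16
```

```text
t 15.87 tcp [0.478 0.146 0.236] F [-0.121  0.644 -0.337] grip 0.296 j [-0.151  0.111  1.938  0.592  0.904  0.177]
A,.48,.0,.26,t shift [ 86.5 -78.3  90.6] turn [-0.095 -0.331 -0.523] tcp [0.48 0.   0.26]
T,-.052,.16 shift [306.5 -83.8 305.4] turn [-0.095 -0.331 -0.523] tcp [ 0.533 -0.284  0.155]
```

apply_moves([
  {"x": 87,"y": -80,"z": 90,"ax": -0.1,"ay": -0.33,"az": -0.52,"claw": 0.2},
  {"x": 87,"y": -80,"z": 90,"ax": -0.1,"ay": -0.33,"az": -0.52,"claw": 0.2},
  {"x": 87,"y": -80,"z": 90,"ax": -0.1,"ay": -0.33,"az": -0.52,"claw": 0.2},
  {"x": 87,"y": -80,"z": 90,"ax": -0.1,"ay": -0.33,"az": -0.52,"claw": 0.2},
  {"x": 87,"y": -80,"z": 90,"ax": -0.1,"ay": -0.33,"az": -0.52,"claw": 0.2},
  {"x": 306,"y": -86,"z": 305,"ax": -0.1,"ay": -0.33,"az": -0.52,"claw": 0.2},
  {"x": 306,"y": -86,"z": 305,"ax": -0.1,"ay": -0.33,"az": -0.52,"claw": 0.2},
  {"x": 306,"y": -86,"z": 305,"ax": -0.1,"ay": -0.33,"az": -0.52,"claw": 0.2},
])

```text
t: 16.53
tcp_pos: [0.501, -0.1153, 0.2179]
orientation: [-0.416, 0.573, -0.57, 0.417]
ft_force: [1.1, 0.6, -2.0]
grip_width: 0.299
```

```bash
python3 go.py T,-.052,.15
```

```text
t 16.53 tcp [ 0.501 -0.115  0.218] F [ 1.126  0.628 -2.046] grip 0.299 j [-0.378  0.331  1.565  0.004  1.249 -0.067]
T,-.052,.15 shift [151.3  72.1  82.1] turn [ 0.004  0.006 -0.004] tcp [ 0.533 -0.284  0.145]
```

apply_moves([
  {"x": 151,"y": 50,"z": 82,"ax": 0,"ay": 0,"az": 0,"claw": 0.2},
  {"x": 151,"y": 50,"z": 82,"ax": 0,"ay": 0,"az": 0,"claw": 0.2},
  {"x": 151,"y": 50,"z": 82,"ax": 0,"ay": 0,"az": 0,"claw": 0.2},
  {"x": 151,"y": 50,"z": 82,"ax": 0,"ay": 0,"az": 0,"claw": 0.2},
  {"x": 151,"y": 50,"z": 82,"ax": 0,"ay": 0,"az": 0,"claw": 0.2},
  {"x": 151,"y": 80,"z": 82,"ax": 0,"ay": 0,"az": 0,"claw": 0.2},
  {"x": 151,"y": 110,"z": 82,"ax": 0,"ay": 0,"az": 0,"claw": 0.2},
  {"x": 151,"y": 110,"z": 82,"ax": 0,"ay": 0,"az": 0,"claw": 0.2},
])

```text
t: 17.2
tcp_pos: [0.529, -0.2813, 0.1006]
orientation: [-0.417, 0.577, -0.566, 0.415]
ft_force: [-0.6, 2.0, -1.2]
grip_width: 0.299
```

```bash
python3 go.py T,-.052,.035
```

```text
t 17.2 tcp [ 0.529 -0.281  0.101] F [-0.592  1.954 -1.226] grip 0.299 j [-0.618  0.604  1.461  0.003  1.093 -0.307]
T,-.052,.035 shift [ 2.2 70.6  5.2] turn [ 0.015  0.006 -0.008] tcp [ 0.533 -0.284  0.03 ]
```

apply_moves([
  {"x": 2,"y": 15,"z": 5,"ax": 0.01,"ay": 0,"az": -0.01,"claw": 0.2},
  {"x": 2,"y": 35,"z": 5,"ax": 0.01,"ay": 0,"az": -0.01,"claw": 0.2},
  {"x": 2,"y": 50,"z": 5,"ax": 0.01,"ay": 0,"az": -0.01,"claw": 0.2},
  {"x": 2,"y": 60,"z": 5,"ax": 0.01,"ay": 0,"az": -0.01,"claw": 0.2},
  {"x": 2,"y": 65,"z": 5,"ax": 0.01,"ay": 0,"az": -0.01,"claw": 0.2},
  {"x": 2,"y": 68,"z": 5,"ax": 0.01,"ay": 0,"az": -0.01,"claw": 0.2},
  {"x": 2,"y": 69,"z": 5,"ax": 0.01,"ay": 0,"az": -0.01,"claw": 0.2},
  {"x": 2,"y": 69,"z": 5,"ax": 0.01,"ay": 0,"az": -0.01,"claw": 0.2},
])

```text
t: 17.87
tcp_pos: [0.5328, -0.2841, 0.0324]
orientation: [-0.418, 0.572, -0.571, 0.415]
ft_force: [-0.1, -0.5, -1.7]
grip_width: 0.301
```

apply_moves([
  {"x": 0,"y": 1,"z": 0,"ax": 0,"ay": 0,"az": 0,"claw": 0.2},
  {"x": 0,"y": 2,"z": 0,"ax": 0,"ay": 0,"az": 0,"claw": 0.2},
  {"x": 0,"y": 2,"z": 0,"ax": 0,"ay": 0,"az": 0,"claw": 0.2},
])

```text
t: 18.12
tcp_pos: [0.5334, -0.2846, 0.0316]
orientation: [0.417, -0.571, 0.572, -0.415]
ft_force: [-1.5, 1.3, 5.2]
grip_width: 0.302
```

Contact. Release and retreat, then look.

apply_moves([
  {"x": 0,"y": 0,"z": 0,"ax": 0,"ay": 0,"az": 0,"claw": 0.5},
  {"x": 0,"y": 0,"z": 0,"ax": 0,"ay": 0,"az": 0,"claw": 0.5},
  {"x": 0,"y": 0,"z": 0,"ax": 0,"ay": 0,"az": 0,"claw": 0.5},
  {"x": 0,"y": -15,"z": 0,"ax": 0,"ay": 0,"az": 0,"claw": 0.5},
  {"x": 0,"y": -50,"z": 0,"ax": 0,"ay": 0,"az": 0,"claw": 0.5},
  {"x": 0,"y": -90,"z": 0,"ax": 0,"ay": 0,"az": 0,"claw": 0.5},
  {"x": 0,"y": -130,"z": 0,"ax": 0,"ay": 0,"az": 0,"claw": 0.5},
  {"x": 0,"y": -170,"z": 0,"ax": 0,"ay": 0,"az": 0,"claw": 0.5},
])

```text
t: 18.78
tcp_pos: [0.5335, -0.2839, 0.2033]
orientation: [0.418, -0.572, 0.572, -0.415]
ft_force: [0.9, -1.2, 0.4]
grip_width: 0.501
```

```bash
python3 go.py A,.4785,-.2116,.16,h A,.36,-.17,.16,h A,.36,-.17,.16,t
python3 - <<'E'
from h import *
for n in("side","top"): 
    p=arm.capture(n);save(p,n+"6.png")
a=cv2.imread("pics/top6.png")[180:330,330:480];b=cv2.imread("pics/side6.png")[170:370,240:440]
cv2.imwrite("pics/c6.png",np.hstack([cv2.resize(a,(300,300)),cv2.resize(b,(400,400))[:300], ]) if 0 else np.hstack([cv2.resize(a,(400,400)),cv2.resize(b,(400,400))]))
E
```

```text
t 18.78 tcp [ 0.534 -0.284  0.203] F [ 0.914 -1.225  0.409] grip 0.501 j [-0.614  0.507  1.328 -0.004  1.307 -0.3  ]
A,.4785,-.2116,.16,h shift [-52.   43.2 -74.5] turn [-0.001  1.577  0.004] tcp [ 0.478 -0.212  0.16 ]
A,.36,-.17,.16,h shift [ -55.2   43.5 -200. ] turn [-0.001  1.577  0.004] tcp [ 0.36 -0.17  0.16]
A,.36,-.17,.16,t shift [ -55.2   43.5 -200. ] turn [0.002 0.006 0.003] tcp [ 0.36 -0.17  0.16]
```

View pics/c6.png

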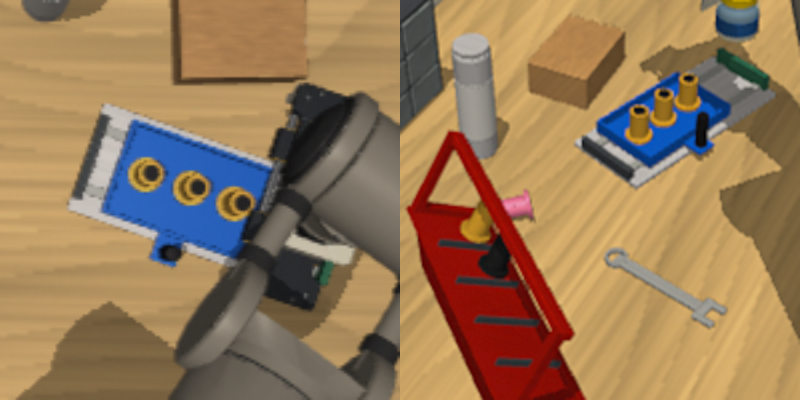

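All three stand upright in the tray. The fourth bronze and the black bushing are still in the rack. Next I turn the jaws along the track and go over the handle.

apply_moves([
  {"x": -52,"y": 30,"z": -75,"ax": 0,"ay": 0.9,"az": 0,"claw": 0.5},
  {"x": -52,"y": 30,"z": -75,"ax": 0,"ay": 0.9,"az": 0,"claw": 0.5},
  {"x": -52,"y": 30,"z": -75,"ax": 0,"ay": 0.9,"az": 0,"claw": 0.5},
  {"x": -52,"y": 30,"z": -75,"ax": 0,"ay": 0.9,"az": 0,"claw": 0.5},
  {"x": -52,"y": 30,"z": -75,"ax": 0,"ay": 0.9,"az": 0,"claw": 0.5},
  {"x": -52,"y": 30,"z": -75,"ax": 0,"ay": 0.9,"az": 0,"claw": 0.5},
  {"x": -52,"y": 30,"z": -75,"ax": 0,"ay": 0.9,"az": 0,"claw": 0.5},
  {"x": -52,"y": 30,"z": -75,"ax": 0,"ay": 0.9,"az": 0,"claw": 0.5},
])

```text
t: 19.55
tcp_pos: [0.4814, -0.2136, 0.1776]
orientation: [0.122, -0.692, 0.7, -0.126]
ft_force: [0.4, -0.0, -0.6]
grip_width: 0.499
```

```bash
python3 go.py A,.4785,-.2116,.12,h A,.4785,-.2116,.04,h
```

```text
t 19.55 tcp [ 0.481 -0.214  0.178] F [ 0.388 -0.037 -0.619] grip 0.499 j [-0.561  0.383  1.606 -0.005  1.14   0.66 ]
A,.4785,-.2116,.12,h shift [ 2.3 57.6 -3.6] turn [-0.011  0.67  -0.008] tcp [ 0.478 -0.212  0.12 ]
A,.4785,-.2116,.04,h shift [  2.6 137.6  -4.7] turn [-0.011  0.67  -0.008] tcp [ 0.478 -0.212  0.04 ]
```

apply_moves([
  {"x": 2,"y": 50,"z": -4,"ax": -0.01,"ay": 0.67,"az": -0.01,"claw": 0.5},
  {"x": 2,"y": 50,"z": -4,"ax": -0.01,"ay": 0.67,"az": -0.01,"claw": 0.5},
  {"x": 2,"y": 50,"z": -4,"ax": -0.01,"ay": 0.67,"az": -0.01,"claw": 0.5},
  {"x": 2,"y": 50,"z": -4,"ax": -0.01,"ay": 0.67,"az": -0.01,"claw": 0.5},
  {"x": 2,"y": 50,"z": -4,"ax": -0.01,"ay": 0.67,"az": -0.01,"claw": 0.5},
  {"x": 2,"y": 50,"z": -4,"ax": -0.01,"ay": 0.67,"az": -0.01,"claw": 0.5},
  {"x": 2,"y": 50,"z": -4,"ax": -0.01,"ay": 0.67,"az": -0.01,"claw": 0.5},
])

```text
t: 20.13
tcp_pos: [0.4783, -0.211, 0.127]
orientation: [-0.112, -0.698, 0.698, 0.113]
ft_force: [-0.4, -0.3, 0.6]
grip_width: 0.5
```

```bash
python3 go.py A,.4785,-.2116,.042,h
python3 - <<'E'
from h import *
p=arm.capture("side");save(p,"s7.png");cv2.imwrite("pics/c7.png",cv2.resize(cv2.imread("pics/s7.png")[150:290,310:450],None,fx=4,fy=4))
E
```

```text
t 20.13 tcp [ 0.478 -0.211  0.127] F [-0.357 -0.347  0.558] grip 0.5 j [-0.561  0.442  1.67  -0.002  1.031  1.33 ]
A,.4785,-.2116,.042,h shift [-0.5 85.   0.4] turn [-0.001 -0.002  0.002] tcp [ 0.478 -0.212  0.042]
```

View pics/c7.png

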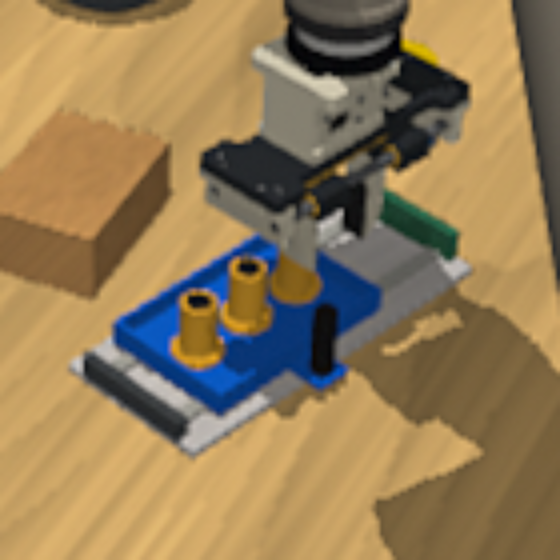

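The bushings still stand. The open jaws are above the handle with the tool plane clear of the bushings. I descend and grip.

apply_moves([
  {"x": 0,"y": 30,"z": 0,"ax": 0,"ay": 0,"az": 0,"claw": 0.5},
  {"x": 0,"y": 55,"z": 0,"ax": 0,"ay": 0,"az": 0,"claw": 0.5},
  {"x": 0,"y": 75,"z": 0,"ax": 0,"ay": 0,"az": 0,"claw": 0.5},
  {"x": 0,"y": 84,"z": 0,"ax": 0,"ay": 0,"az": 0,"claw": 0.5},
  {"x": 0,"y": 84,"z": 0,"ax": 0,"ay": 0,"az": 0,"claw": 0.4},
  {"x": 0,"y": 84,"z": 0,"ax": 0,"ay": 0,"az": 0,"claw": 0.3},
  {"x": 0,"y": 84,"z": 0,"ax": 0,"ay": 0,"az": 0,"claw": 0.1},
  {"x": 0,"y": 84,"z": 0,"ax": 0,"ay": 0,"az": 0,"claw": 0.1},
], newtons=15)

```text
t: 20.85
tcp_pos: [0.479, -0.2116, 0.0444]
orientation: [-0.111, -0.698, 0.699, 0.111]
ft_force: [-0.0, 0.2, -0.2]
grip_width: 0.259
```

```bash
python3 go.py A,.4441,-.3161,.042,h
```

```text
t 20.85 tcp [ 0.479 -0.212  0.044] F [-0.004  0.163 -0.218] grip 0.259 j [-0.561  0.558  1.75  -0.002  0.832  1.327]
A,.4441,-.3161,.042,h shift [  0.7   2.6 110.2] turn [-0.002  0.002 -0.001] tcp [ 0.444 -0.316  0.042]
```

apply_moves([
  {"x": 0,"y": 0,"z": 0,"ax": 0,"ay": 0,"az": 0,"claw": 0.1},
  {"x": 0,"y": 0,"z": 0,"ax": 0,"ay": 0,"az": 0,"claw": 0.1},
  {"x": 0,"y": 0,"z": 0,"ax": 0,"ay": 0,"az": 0,"claw": 0.1},
])

```text
t: 21.1
tcp_pos: [0.4793, -0.2117, 0.0452]
orientation: [-0.112, -0.697, 0.699, 0.111]
ft_force: [-1.1, 0.8, 3.2]
grip_width: 0.193
```

apply_moves([
  {"x": 0,"y": 0,"z": 3,"ax": 0,"ay": 0,"az": 0,"claw": 0.1},
  {"x": 0,"y": 0,"z": 9,"ax": 0,"ay": 0,"az": 0,"claw": 0.1},
  {"x": 0,"y": 0,"z": 17,"ax": 0,"ay": 0,"az": 0,"claw": 0.1},
  {"x": 0,"y": 0,"z": 25,"ax": 0,"ay": 0,"az": 0,"claw": 0.1},
  {"x": 0,"y": 0,"z": 33,"ax": 0,"ay": 0,"az": 0,"claw": 0.1},
  {"x": 0,"y": 0,"z": 41,"ax": 0,"ay": 0,"az": 0,"claw": 0.1},
  {"x": 0,"y": 0,"z": 47,"ax": 0,"ay": 0,"az": 0,"claw": 0.1},
  {"x": 0,"y": 0,"z": 50,"ax": 0,"ay": 0,"az": 0,"claw": 0.1},
])

```text
t: 21.77
tcp_pos: [0.4632, -0.2604, 0.0452]
orientation: [-0.112, -0.697, 0.699, 0.111]
ft_force: [-0.0, 1.8, -2.5]
grip_width: 0.192
```

```bash
python3 go.py A,.4441,-.3161,.042,h
```

```text
t 21.77 tcp [ 0.463 -0.26   0.045] F [-0.022  1.817 -2.485] grip 0.192 j [-0.655  0.567  1.729 -0.002  0.844  1.234]
A,.4441,-.3161,.042,h shift [ 0.8  3.3 58.9] turn [-0.002  0.001 -0.002] tcp [ 0.444 -0.316  0.042]
```

apply_moves([
  {"x": 0,"y": 0,"z": 3,"ax": 0,"ay": 0,"az": 0,"claw": 0.1},
  {"x": 0,"y": 0,"z": 9,"ax": 0,"ay": 0,"az": 0,"claw": 0.1},
  {"x": 0,"y": 0,"z": 17,"ax": 0,"ay": 0,"az": 0,"claw": 0.1},
  {"x": 0,"y": 0,"z": 25,"ax": 0,"ay": 0,"az": 0,"claw": 0.1},
  {"x": 0,"y": 0,"z": 33,"ax": 0,"ay": 0,"az": 0,"claw": 0.1},
  {"x": 0,"y": 0,"z": 41,"ax": 0,"ay": 0,"az": 0,"claw": 0.1},
  {"x": 0,"y": 0,"z": 49,"ax": 0,"ay": 0,"az": 0,"claw": 0.1},
  {"x": 0,"y": 0,"z": 52,"ax": 0,"ay": 0,"az": 0,"claw": 0.1},
])

```text
t: 22.43
tcp_pos: [0.4483, -0.3051, 0.0449]
orientation: [0.113, 0.701, -0.696, -0.112]
ft_force: [14.3, 27.1, 3.8]
grip_width: 0.515
```

apply_moves([
  {"x": 0,"y": 0,"z": 2,"ax": 0,"ay": 0,"az": 0,"claw": 0.1},
  {"x": 0,"y": 0,"z": 4,"ax": 0,"ay": 0,"az": 0,"claw": 0.1},
  {"x": 0,"y": 0,"z": 6,"ax": 0,"ay": 0,"az": 0,"claw": 0.1},
  {"x": 0,"y": 0,"z": 6,"ax": 0,"ay": 0,"az": 0,"claw": 0.1},
])

```text
t: 22.77
tcp_pos: [0.4481, -0.3054, 0.0447]
orientation: [0.114, 0.704, -0.692, -0.112]
ft_force: [14.5, 26.7, 4.4]
grip_width: 0.528
```

The fingers were driven open against a stop with the handle about 84 mm along. The tray started some way off the grey stop, so it may already be home. I take a look.

Run:
```python
from h import *
for n in("side","top"): 
    p=arm.capture(n);save(p,n+"8.png")
a=cv2.imread("pics/top8.png")[190:320,340:470];b=cv2.imread("pics/side8.png")[150:280,320:450]
cv2.imwrite("pics/c8.png",np.hstack([cv2.resize(a,(400,400)),cv2.resize(b,(400,400))]))
```

```text
(no output)
```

View pics/c8.png

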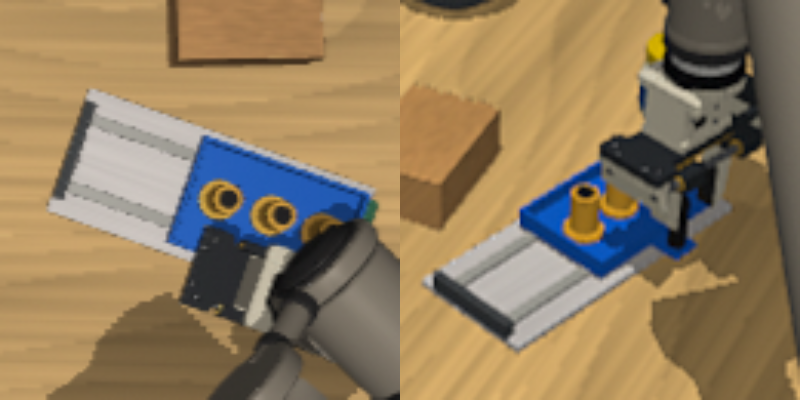

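The tray is at the green end and the visible bushings stand. I back off to centre on the handle with jaws open, rise, and check.

apply_moves([
  {"x": 0,"y": 0,"z": -4,"ax": 0,"ay": 0,"az": 0,"claw": 0.56},
  {"x": 0,"y": 0,"z": -9,"ax": 0,"ay": 0,"az": 0,"claw": 0.56},
  {"x": 0,"y": 0,"z": -13,"ax": 0,"ay": 0,"az": 0,"claw": 0.56},
  {"x": 0,"y": 0,"z": -13,"ax": 0,"ay": 0,"az": 0,"claw": 0.56},
  {"x": 0,"y": -20,"z": -13,"ax": 0,"ay": 0,"az": 0,"claw": 0.56},
  {"x": 0,"y": -60,"z": -13,"ax": 0,"ay": 0,"az": 0,"claw": 0.56},
  {"x": 0,"y": -100,"z": -13,"ax": 0,"ay": 0,"az": 0,"claw": 0.56},
  {"x": 0,"y": -140,"z": -13,"ax": 0,"ay": 0,"az": 0,"claw": 0.56},
])

```text
t: 23.53
tcp_pos: [0.451, -0.2958, 0.1865]
orientation: [0.114, 0.704, -0.692, -0.113]
ft_force: [-0.5, -1.5, -0.6]
grip_width: 0.56
```

apply_moves([
  {"x": -60,"y": -40,"z": 0,"ax": 0,"ay": 0,"az": 0,"claw": 0.56},
  {"x": -60,"y": -80,"z": 0,"ax": 0,"ay": 0,"az": 0,"claw": 0.56},
  {"x": -60,"y": -120,"z": 0,"ax": 0,"ay": 0,"az": 0,"claw": 0.56},
  {"x": -60,"y": -120,"z": 0,"ax": 0,"ay": 0,"az": 0,"claw": 0.56},
  {"x": -60,"y": -120,"z": 0,"ax": 0,"ay": 0,"az": 0,"claw": 0.56},
])

```text
t: 23.95
tcp_pos: [0.509, -0.319, 0.312]
orientation: [0.117, 0.702, -0.694, -0.11]
ft_force: [-0.5, -0.6, 0.4]
grip_width: 0.559
```

```bash
cat > chk.py <<'E'
from h import *
np.set_printoptions(precision=4,suppress=True)
import sys
for n in("side","top"): 
    p=arm.capture(n);save(p,n+sys.argv[1]+".png")
    if n=="side":S=p
    else:T=p
a=cv2.imread("pics/top%s.png"%sys.argv[1])[190:320,340:470];b=cv2.imread("pics/side%s.png"%sys.argv[1])[150:280,320:450]
cv2.imwrite("pics/c%s.png"%sys.argv[1],np.hstack([cv2.resize(a,(400,400)),cv2.resize(b,(400,400))]))
# tray displacement along track by mask shift in the side view
t=np.load("fit.npy")[3:];y=np.array([-np.sin(t[2]),np.cos(t[2])])
M=cv2.inRange(cv2.cvtColor(S["img"],cv2.COLOR_RGB2HSV),(100,150,40),(130,255,255));_,l,st,_=cv2.connectedComponentsWithStats(M)
ms=[(p,cv2.inRange(cv2.cvtColor(p["img"],cv2.COLOR_RGB2HSV),(100,150,40),(130,255,255))//255) for p in(S,T)]
def score(d):
    c=0
    for p,m in ms:
        P=[proj(p,np.r_[t[:2]+y*(b-d)+a*np.array([y[1],-y[0]]),z]) for a in(-.055,.055) for b in(-.085,.085) for z in(.014,.034)]
        I=np.zeros_like(m);cv2.fillConvexPoly(I,cv2.convexHull((np.array(P)*16).round().astype(np.int32)),1,8,4)
        c+=(I&m).sum()/(I|m)[150:320,320:470].sum()
    return c
ds=np.arange(.05,.13,.001);sc=[score(d) for d in ds];print("slid",ds[np.argmax(sc)],max(sc))
E
python3 chk.py 9; python3 go.py
```

```text
slid 0.08500000000000003 0.9900030100635233
t 24.05 tcp [ 0.507 -0.317  0.307] F [-0.52  -0.456 -0.561] grip 0.559 j [-0.695  0.442  1.153  0.014  1.552  1.198]
```

View pics/c9.png

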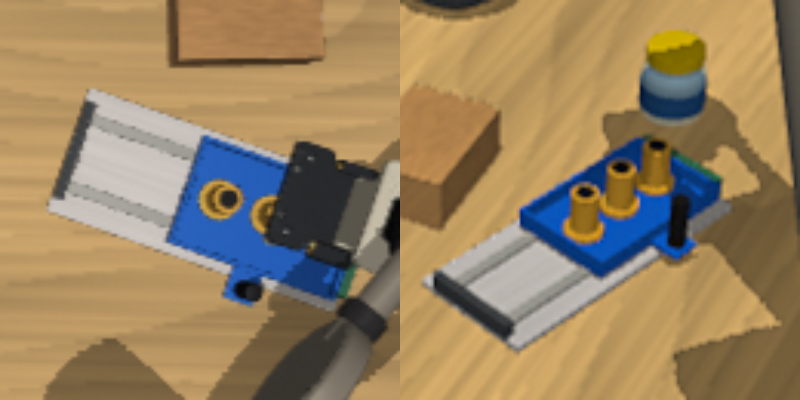

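The tray sits flush against the green stop and its edge hasn't moved since the 30 N push. Three bushings stand upright and the arm is clear, so I hand in.

```bash
python3 -c "
from rig import arm
print(arm.sign_off(), arm.observe()['t'])"
```

```text
the job is handed in; nothing more can be done
the job is handed in; nothing more can be done
```

I moved three bronze bushings from the rack into the blue tray, slid the tray to the green stop, and handed the job in at about 24 s. The hand-in gave no verdict.

**Bushings:** I set each one down under force feedback, with contact at 5–19 N, and released it. The last picture shows all three upright in the tray. In the last picture that took in the rack, before the slide, the fourth bronze and the black bushing were still in their pockets. I didn't look at the rack again after that.

**Tray:** It slid about 85 mm by the image fit and 84 mm from the handle position, then stopped dead under about 30 N. At that point the fingers slipped open on the handle, because the slide I had commanded (about 110 mm) was more than the tray had left. The tray had started roughly 25 mm off the grey stop, so 85 mm agrees with it being home. It looks flush with the green stop and didn't move when I let go of the handle.

**Limits of the checks:** I judged the tray's position from pictures and force only, since I had no direct reading of the joint. I checked the other things on the bench by eye only. The ones that showed in the later crops looked unmoved, but I took no full view of the bench at the end.

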